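# Unload and reload the bench engraver

### The job

Slide the engraver's window fully open, then take every finished drawer pull off the bed and lay it flat on the floor of the wooden tray, none stacked. After that, slide the new drawer front along the bed, without lifting it off, into its outlined place: flush and square against the stop strip and centred in the outline; then slide the window fully shut, leaving the glue bottle and the tin where they are.

Things in the scene. Friction and masses are not known exactly. Their poses are not given: they have to be found in the camera images.
- engraver: Grey bench engraver, fixed, 360 mm across (its x), 675 mm long (its y). Origin: bench level, middle of the chamber's mouth; +y points out along the infeed. Flat bed, top at z = 20 mm, unbroken from the infeed (y = 0 to 175 mm, open all round) into the chamber (y = 0 to -285 mm), whose mouth is open. Chamber side walls at x = +-165 to 180 mm, z up to 70 mm
- stop_strip (a point): Middle of the infeed-side face of the fixed aluminium stop strip across the bed, at (0, -190, 26) mm in the engraver's frame; strip 240 mm along x, 12 mm thick, 12 mm high over the bed. Beyond it: laser head (from y = -235 mm, x = 82 to 118 mm), parked cross beam (y = -251 to -273 mm), housing (to y = -500 mm), all below z = 70 mm
- bed_spot (a point): Centre of the place outlined in black on the bed (135 x 112 mm, against the stop strip), on the bed surface, at (0, -135, 20) mm in the engraver's frame; axes as the engraver's
- window (a joint): Clear amber window lying flat over the chamber, 340 x 270 x 6 mm, top at z = 78 mm (its frame 82 mm). Slides level along the engraver's -y to open: 0 = fully shut (covers y = -270 to 0 mm), 0.25 = fully open at its stop (m), then over the rear housing. About 2 N of track friction and light drag; stays where it is left
- window_handle (a point): Centre of the window's black bar handle, which moves with the window: bar 90 mm along the engraver's x, 14 mm square, on two posts, its centre 114 mm above the bench (29 mm of clear space under the bar, above the pane). At (-50, -30, 114) mm in the engraver's frame when shut. Axes as the engraver's
- pull1_c (a point): Centre (half-way up, 16 mm above its underside) of a dark wooden drawer pull: bar 100 mm long (its x), 24 mm wide (its y), 18 mm thick, on two end feet 14 mm high; 32 mm high in all (its z), 70 g. Starts on its feet on the chamber bed, lengthwise roughly along the engraver's y. Two to four are present
- pull2_c (a point): Centre (half-way up, 16 mm above its underside) of a dark wooden drawer pull: bar 100 mm long (its x), 24 mm wide (its y), 18 mm thick, on two end feet 14 mm high; 32 mm high in all (its z), 70 g. Starts on its feet on the chamber bed, lengthwise roughly along the engraver's y. Two to four are present
- pull3_c (a point): Centre (half-way up, 16 mm above its underside) of a dark wooden drawer pull: bar 100 mm long (its x), 24 mm wide (its y), 18 mm thick, on two end feet 14 mm high; 32 mm high in all (its z), 70 g. Starts on its feet on the chamber bed, lengthwise roughly along the engraver's y. Two to four are present
- pull4_c (a point): Centre (half-way up, 16 mm above its underside) of a dark wooden drawer pull: bar 100 mm long (its x), 24 mm wide (its y), 18 mm thick, on two end feet 14 mm high; 32 mm high in all (its z), 70 g. Starts on its feet on the chamber bed, lengthwise roughly along the engraver's y. Two to four are present
- front_c (a point): Centre (half-way up) of the new drawer front: pale wooden board 130 mm (its x) x 110 mm (its y) x 18 mm thick, about 220 g, with two dark dots; too wide to grip flat. Starts flat on the infeed. In its place its 130 mm edge lies flush with the stop strip: centre at (0, -135, 29) mm in the engraver's frame, x along the engraver's x (either way round)
- tray: Open wooden tray, fixed, 250 mm (its x) x 170 mm (its y) x 35 mm high, walls and floor 5 mm thick; origin at the centre of its underside on the bench
- glue_c (a point): Centre of a yellow glue bottle, 56 mm wide, 160 mm high, standing on the bench; leave it alone
- tin_c (a point): Centre of a round tin, 84 mm wide, 100 mm high, standing on the bench; leave it alone
Things that resemble listed ones, but are neither listed nor needed, are in the scene too. Of the things like the part that bears front_c, leave any that is red; of the rest the smaller one is meant.

How it is judged:
On the way, in this order (a step that is already met when the one before it is completed fails the run):
1. the window is slid fully open (value of joint window above 0.238 m), for 0.2 s.
2. every pull present lies flat on the floor of the tray, let go (x of pull1_c in the frame of tray between -0.118 and 0.118 m and y of pull1_c in the frame of tray between -0.078 and 0.078 m and z of each of pull1_c, pull2_c, pull3_c, pull4_c in the frame of tray below 0.035 m and angle between pull1_c's own x axis and vertical between 1.42 and 1.72 rad and x of pull2_c in the frame of tray between -0.118 and 0.118 m and y of pull2_c in the frame of tray between -0.078 and 0.078 m and angle between pull2_c's own x axis and vertical between 1.42 and 1.72 rad and x of pull3_c in the frame of tray between -0.118 and 0.118 m and y of pull3_c in the frame of tray between -0.078 and 0.078 m and angle between pull3_c's own x axis and vertical between 1.42 and 1.72 rad and x of pull4_c in the frame of tray between -0.118 and 0.118 m and y of pull4_c in the frame of tray between -0.078 and 0.078 m and angle between pull4_c's own x axis and vertical between 1.42 and 1.72 rad and not (contact force between pull1 and the fingers above 0.2 N) and not (contact force between pull2 and the fingers above 0.2 N) and not (contact force between pull3 and the fingers above 0.2 N) and not (contact force between pull4 and the fingers above 0.2 N)), for 0.3 s.
3. the drawer front is in its place against the stop strip (y of front_c in the frame of engraver between -0.145 and -0.127 m and x of front_c in the frame of engraver between -0.018 and 0.018 m and z of front_c in the frame of engraver below 0.036 m and angle between the x axis of front_c and the x axis of engraver, either way round below 0.08 rad), for 0.3 s.
4. the window is slid fully shut (value of joint window below 0.008 m), for 0.2 s.
At the end, for the whole second after the job is handed in: Window shut within 8 mm; every pull present flat on the tray floor (centre under 35 mm above its underside, level within 8 degrees); drawer front flat on the bed, within 8 mm of the stop strip, 18 mm of the middle sideways, square within 0.08 rad (all of step 3 and value of joint window below 0.008 m and x of pull1_c in the frame of tray between -0.118 and 0.118 m and y of pull1_c in the frame of tray between -0.078 and 0.078 m and z of each of pull1_c, pull2_c, pull3_c, pull4_c in the frame of tray below 0.035 m and angle between pull1_c's own x axis and vertical between 1.42 and 1.72 rad and x of pull2_c in the frame of tray between -0.118 and 0.118 m and y of pull2_c in the frame of tray between -0.078 and 0.078 m and angle between pull2_c's own x axis and vertical between 1.42 and 1.72 rad and x of pull3_c in the frame of tray between -0.118 and 0.118 m and y of pull3_c in the frame of tray between -0.078 and 0.078 m and angle between pull3_c's own x axis and vertical between 1.42 and 1.72 rad and x of pull4_c in the frame of tray between -0.118 and 0.118 m and y of pull4_c in the frame of tray between -0.078 and 0.078 m and angle between pull4_c's own x axis and vertical between 1.42 and 1.72 rad); the robot touches nothing.
It fails at once if the glue bottle or tin is shifted by more than 30 mm (distance of any of glue_c, tin_c from where it was at the start of the episode above 0.03 m).
It fails at once if the drawer front is lifted off the bed (its centre more than 35 mm above where it lies) (z of front_c in the frame of engraver above 0.064 m).
Of pull1, pull2, pull3, pull4 only 2 to 4 are there at a start; the rules pass over those that are not, and their reading is None.
At some moment in a run one of front may be knocked a few centimetres aside while the robot is not near it.
Once in a run the grip may slacken for a moment while it holds something.
It also fails if it takes over 210 s, if anything falls off the work surface, if the arm or the gripper's body presses on something with over 40 N, if the wrist force passes 120 N, or if a joint passes its speed limit or range.

### The arm

A 6-joint arm with a two-finger parallel gripper is mounted at the origin on the work surface. World frame = base frame: x ahead of the robot, y to its left, z up, the work surface at z = 0. Lengths are in m, angles in rad, forces in N, time in s.
With the tool pointing down it reaches from about 0.35 to 0.85 m from the base axis. Payload 8.1 kg.
Tool frame: the origin (TCP) lies at the very end of the fingers, on their centre line; the grasp point (between the pads) lies 19 mm behind it; z points along the fingers, x is the direction in which the jaws open and shut, and the axes are right-handed (so a half turn about z gives the same grasp; the last joint's range is limited). The gripper opens to 93 mm and grips with 3 to 60 N. Pads are 15 mm wide; open, the fingers measure 128 mm over their backs; the gripper's body (75 mm by 188 mm) begins 65 mm behind the grasp point.
Start: joints at [-1.244, 0.13, 1.488, -0, 1.523, -0.085], TCP at [0.24, -0.55, 0.219] pointing down, gripper open.
Joint ranges: [-2.96, 2.96], [-0.89, 2.26], [0.02, 2.5], [-1.34, 4.48], [0, 2.73], [-2.66, 2.66]. Speed limits (rad/s): [2.39, 2.39, 2.79, 3.14, 3.14, 3.14].

### API

Orientations are given as a rotation vector (axis times angle).
In Python, from plant import robot gives the robot as it stands. The module is installed in compiled form; this text tells all that it offers.
- The arm moves only by the tool jog_arm, never from a script. Its argument "commands" is one flat list of numbers, 5 for each row, row after row: the gripper's target within -1 to 1 (shut at 1, half-way at 0, fully open at -1), then the shift along the tool's x, y, z in m, then the turn about the tool's z in degrees. A call has 1 to 20 rows; each row shifts and turns the commanded pose from where the row before left it, along the tool's axes as they then stand; what a row does not reach is not made up. A row lasts 1/12 s, in which the tool goes at most 41.7 mm and 7.16 degrees, less where a joint would pass 70% of its speed; a pose out of reach is approached as far as the arm can. A call is refused whole if a number of a shift passes 0.0417 or a number of a turn 7.16, either way. A call with a gripper value outside its range is refused whole. The fingers move at their own pace and stop on an object; "grip_force" is the grip in N (left out, the last holds). Time passes only in rows, so rows that do not move let the fingers close. It gives the time, the measured TCP pose, the force and the opening at its end, in the units of the state.
- robot.read_state(): the state, without advancing time (a new reading comes with each control period).
- robot.read_camera(name): name is "scene" or "top"; returns a dict with "img" (400x640x3 uint8, blue, green, red), "vfov" (degrees; the focal length in pixels is half the picture's height over the tangent of half this angle, whatever the lens; pixels are square), "cx", "cy" (the principal point, pixels), "k1" (the pictures are not rectified: a ray, as slopes to the right and down, at radius r is drawn at 1 + k1 r^2 times it, then the intrinsics apply), "extrinsics" (4x4, takes a point from world to camera coordinates). Camera axes: x right, y down, z forward; pixel columns grow to the right and rows downward; lengths in m; the calibration is good to about 2 mm. A picture is of the moment at which its call begins. There is no depth.
- robot.close_job(): hands the job in, once; it reports no verdict.
Trained networks look in a picture, given as the dict that the camera call returned (one of the last four; its "shot" number tells which), for a name from the list of things; names that differ only in an ending like _2 or _b are one class to them, and where a whole thing is asked for, a point or a joint stands for the part that bears it (a point fixed in the world has none). Each returns a list of dicts, best first, with "score" (0 to 1); they miss things now and then, are a little off and sometimes report something else, mostly with a low value. They report only what shows in the picture. A call takes as long as a camera call. They do not tell look-alikes from the thing itself.
- robot.recognise(thing, picture): "box" ([centre column, centre row, width, height] as shares, 0 to 1, of the picture: columns of its width, rows of its height, round what is visible of it).
- robot.pinpoint(thing, picture): "position" ([row, column] as shares, 0 to 1, of the picture: columns of its width, rows of its height: a listed point, or the origin of a listed thing).
The state is a dict: "t": time; "q": joint angles; "dq": joint speeds; "joint_torque": joint torques, N m; "tool_pos": TCP position; "orientation": TCP orientation; "force": force on the tool from outside, world axes, zero at the start; "wrist_torque": the same for the moment, N m; "opening": finger opening in m.
Only numpy, scipy, OpenCV 4.12 (cv2) and the standard library are available. Lean on these libraries where they do the work, as an engineer would, in place of code of your own. Each camera call takes 0.05 s, during which the arm holds its last target.

## Working session

There is one attempt and no reset: what is moved stays moved. The work goes in short steps, Python scripts to look and compute and a tool call to move; the robot and the scene stay as the last step left them, time stands still between calls to the robot, and variables do not carry over. Pictures are saved under pics/ and viewed, and the job is handed in when it is done.

Besides the shell and the picture viewer there is one more tool, called after "Emit:" in YAML: its name, and indented under it one key for each argument. jog_arm: Moves the arm, as the interface text tells. Its arguments: {"type":"object","properties":{"commands":{"type":"array"},"grip_force":{"type":"number"}},"required":["commands"]}

```bash
mkdir -p pics; ls; python3 - <<'E'
from plant import robot
import cv2, numpy as np
s=robot.read_state(); print(s)
for n in ("scene","top"):
    p=robot.read_camera(n); cv2.imwrite(f"pics/{n}0.png",p["img"])
    print(n,p["vfov"],p["cx"],p["cy"],p["k1"],p["shot"]); print(np.array(p["extrinsics"]).round(4).tolist())
E
```

```text
pics
{'t': 0.0, 'q': array([-1.24437603e+00,  1.31136572e-01,  1.48923399e+00,  1.15436290e-05,
        1.52299478e+00, -8.54024955e-02]), 'dq': array([ 7.43293248e-04, -3.62351021e-04,  5.58593466e-04,  8.50831332e-04,
        4.07133872e-05,  7.14975933e-04]), 'joint_torque': array([ 4.08793712e-03, -5.59840715e+01, -4.91755521e+01,  7.70127657e-02,
        3.52830626e-02, -1.38209848e-04]), 'tool_pos': array([ 0.24001539, -0.5493058 ,  0.217627  ]), 'orientation': array([-2.62778434e+00,  1.71971551e+00,  2.17943848e-03]), 'force': array([ 0.00686267, -0.28626434, -0.8210627 ]), 'wrist_torque': array([-0.02600684, -0.01733473, -0.03680978]), 'opening': 0.09312951639079396}
scene 55.21436976514533 328.21595586478713 200.72023450273952 0.02558962905765673 1
[[-0.578, 0.8159, -0.015, 0.2152], [0.4457, 0.3002, -0.8433, -0.1173], [-0.6836, -0.4941, -0.5372, 1.2903], [0.0, 0.0, 0.0, 1.0]]
top 43.10894640185529 324.7283933377897 198.56067203972066 -0.08255734418351596 2
[[-0.0058, -0.9999, -0.0095, 0.0411], [-0.9848, 0.0074, -0.1733, 0.4658], [0.1733, 0.0083, -0.9848, 1.3527], [0.0, 0.0, 0.0, 1.0]]
```

View pics/scene0.png

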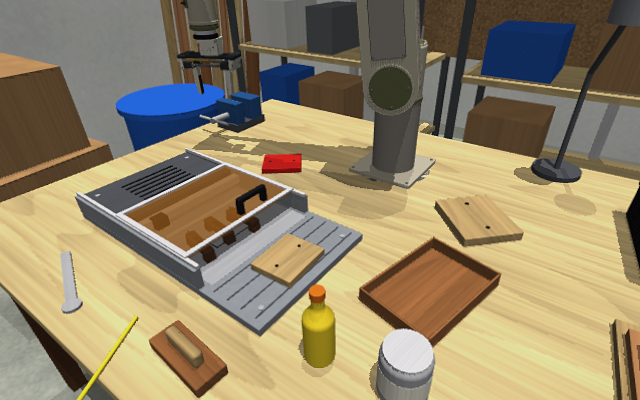

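View pics/top0.png

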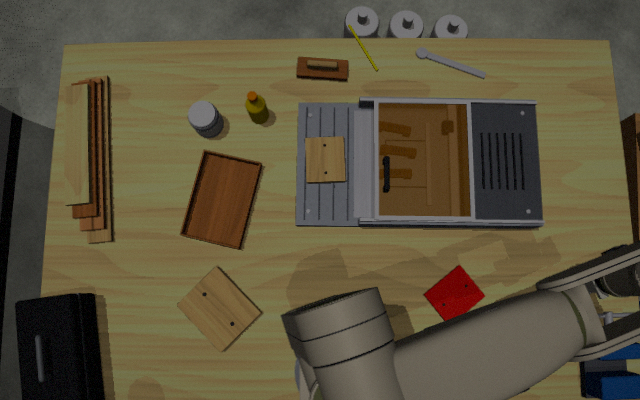

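```bash
cat > h.py <<'E'
from plant import robot
import cv2, numpy as np
def f(p): return p["img"].shape[0]/2/np.tan(np.radians(p["vfov"])/2)
def cam(n,save=None):
    p=robot.read_camera(n)
    if save: cv2.imwrite(f"pics/{save}.png",p["img"])
    return p
def proj(p,P):
    E=np.array(p["extrinsics"]); P=np.atleast_2d(P)
    c=P@E[:3,:3].T+E[:3,3]; s=c[:,:2]/c[:,2:]; r2=(s**2).sum(1,keepdims=True)
    s=s*(1+p["k1"]*r2); return s*f(p)+[p["cx"],p["cy"]]
def ray(p,uv):
    E=np.array(p["extrinsics"]); d=(np.atleast_2d(uv)-[p["cx"],p["cy"]])/f(p); s=d.copy()
    for _ in range(20): s=d/(1+p["k1"]*(s**2).sum(1,keepdims=True))
    v=np.c_[s,np.ones(len(s))]@E[:3,:3]; C=-E[:3,:3].T@E[:3,3]
    return C,v
def atz(p,uv,z):
    C,v=ray(p,uv); return C+v*((z-C[2])/v[:,2])[:,None]
def pin(name,p,n=4):
    return [(round(d["score"],2),np.array([d["position"][1]*640,d["position"][0]*400]).round(1)) for d in robot.pinpoint(name,p)[:n]]
def crop(p,name,x0,y0,x1,y1,k):
    c=p["img"][y0:y1,x0:x1]; cv2.imwrite(f"pics/{name}.png",cv2.resize(c,None,fx=k,fy=k,interpolation=cv2.INTER_CUBIC))
E
python3 - <<'E'
from h import *
p=cam("top"); q=cam("scene")
crop(p,"top_c",290,90,550,240,3); crop(p,"top_d",170,140,290,260,5)
for n,z in [("engraver",0),("stop_strip",.026),("bed_spot",.02),("window_handle",.114),("pull1_c",.036),("front_c",.029),("tray",0),("glue_c",.08),("tin_c",.05)]:
  for c in (p,q):
    for s,uv in pin(n,c): print(n,c["shot"],s,uv,atz(c,uv,z).round(4)[0])
E
```

```text
engraver 4 0.67 [264.9 250.7] [ 0.5678 -0.0493  0.    ]
engraver 4 0.25 [429.9 290.2] [0.4653 0.3289 0.    ]
bed_spot 4 0.78 [222.8 224.6] [ 0.5688 -0.1928  0.02  ]
window_handle 3 0.93 [383.6 171.2] [ 0.5251 -0.1179  0.114 ]
window_handle 4 0.6 [251.  192.2] [ 0.5175 -0.1269  0.114 ]
pull1_c 4 0.57 [222.  224.2] [ 0.5823 -0.1767  0.036 ]
front_c 3 0.91 [324.8 159.5] [0.5798 0.0373 0.029 ]
front_c 3 0.8 [451.  297.9] [ 0.1933 -0.3011  0.029 ]
front_c 3 0.59 [218.3 304.1] [0.1807 0.3274 0.029 ]
front_c 4 0.92 [473.4 218.8] [0.1989 0.33   0.029 ]
front_c 4 0.87 [281.9 163.3] [ 0.2338 -0.2837  0.029 ]
tray 3 0.64 [220.1 203.8] [0.4603 0.3361 0.    ]
tray 4 0.95 [427.2 291.7] [0.4726 0.326  0.    ]
glue_c 3 0.95 [254.1 104.8] [0.7253 0.2326 0.08  ]
glue_c 4 0.58 [317.4 323.5] [0.7223 0.2272 0.08  ]
tin_c 3 0.77 [206.8 122.7] [0.6851 0.3708 0.05  ]
```

```bash
ls pics
```

```text
scene0.png
top0.png
top_c.png
top_d.png
```

View pics/top_c.png

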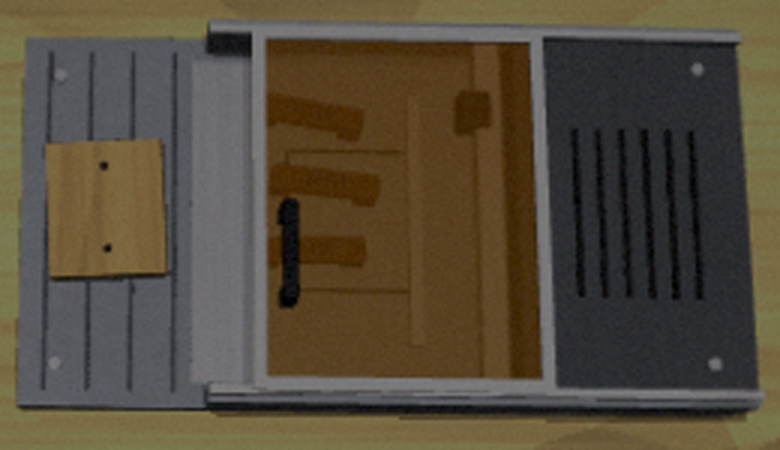

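View pics/top_d.png

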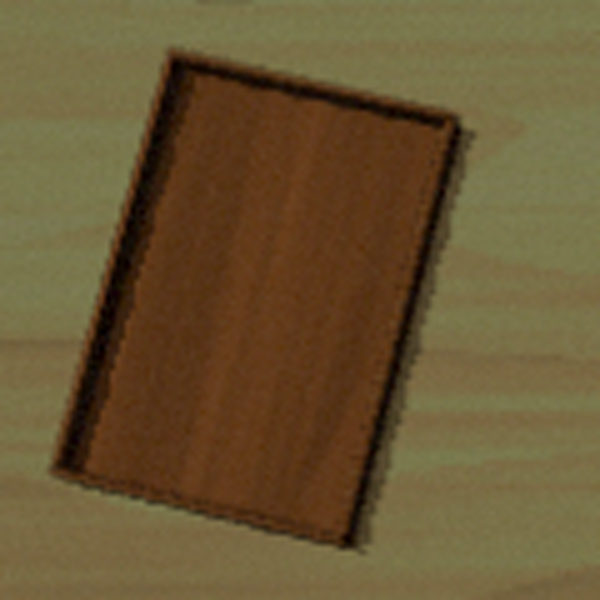

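```bash
cat > fit.py <<'E'
from h import *
from scipy.optimize import least_squares
def T(x,P):
    c,s=np.cos(x[2]),np.sin(x[2]); P=np.atleast_2d(P)
    return np.c_[x[0]+c*P[:,0]-s*P[:,1], x[1]+s*P[:,0]+c*P[:,1], P[:,2]]
def fit(p,P,uv,x0):
    r=least_squares(lambda x:(proj(p,T(x,P))-uv).ravel(),x0); return r.x,(proj(p,T(r.x,P))-uv).round(1)
def inv(x,W):
    W=np.atleast_2d(W); c,s=np.cos(x[2]),np.sin(x[2]); d=W[:,:2]-x[:2]
    return np.c_[c*d[:,0]+s*d[:,1],-s*d[:,0]+c*d[:,1],W[:,2]]
E
python3 - <<'E'
from fit import *
p=cam("top")
c=lambda a,b:(290+a/3,90+b/3)
P=np.array([[180,175,20],[-180,175,20],[67.5,-79,20],[-67.5,-79,20],[120,-190,32],[-120,-190,32],[-50,-30,121]])/1000
uv=np.array([c(26,38),c(18,406),c(288,152),c(289,290),c(410,97),c(413,345),c(289,253)])
x,r=fit(p,P,uv,[.57,-.05,0]); print(x,r.tolist())
d=lambda a,b:(170+a/5,140+b/5)
P=np.array([[125,85,35],[125,-85,35],[-125,85,35],[-125,-85,35]])/1000
uv=np.array([d(172,50),d(458,118),d(54,470),d(352,546)])
y,r2=fit(p,P,uv,[.46,.33,0]); print(y,r2.tolist())
# front
P=np.array([[65,55,38],[65,-55,38],[-65,55,38],[-65,-55,38]])/1000
uv=np.array([c(45,142),c(160,139),c(52,275),c(166,271)])
z,r3=fit(p,P,uv,[.58,.03,0]); print(z,r3.tolist(), inv(x,[[*z[:2],.03]]))
P=np.array([[65,55,38],[65,-55,38],[-65,55,38],[-65,-55,38]])
for a in [(365,120),(378,188),(364,250),(270,105),(270,182),(270,248)]: print(a,inv(x,atz(p,[c(*a)],.052)).round(3),atz(p,[c(*a)],.052).round(3))
E
```

```text
[ 0.56960537 -0.06496636 -0.01290571] [[1.5, 0.3], [2.1, 1.1], [2.5, 0.0], [2.9, 0.4], [0.8, -0.3], [2.4, 0.0], [-11.4, -1.5]]
[ 0.46925273  0.32435559 -0.23503481] [[0.1, -0.4], [0.8, -1.1], [-0.3, 1.2], [-0.6, 0.2]]
[0.57975985 0.03596768 0.03423958] [[-0.2, -0.1], [0.4, -0.7], [-0.9, 0.6], [0.7, 0.3]] [[0.00885104 0.10105669 0.03      ]]
(365, 120) [[ 0.09  -0.141  0.052]] [[ 0.657 -0.207  0.052]]
(378, 188) [[ 0.024 -0.151  0.052]] [[ 0.592 -0.216  0.052]]
(364, 250) [[-0.035 -0.137  0.052]] [[ 0.533 -0.201  0.052]]
(270, 105) [[ 0.104 -0.052  0.052]] [[ 0.673 -0.118  0.052]]
(270, 182) [[ 0.029 -0.051  0.052]] [[ 0.598 -0.116  0.052]]
(270, 248) [[-0.034 -0.05   0.052]] [[ 0.535 -0.115  0.052]]
```

```bash
python3 - <<'E'
from fit import *
p=cam("top");q=cam("scene")
c=lambda a,b:(290+a/3,90+b/3)
P=np.array([[180,175,20],[-180,175,20],[67.5,-79,20],[-67.5,-79,20],[120,-190,32],[-120,-190,32]])/1000
uv=np.array([c(26,38),c(18,406),c(288,152),c(289,290),c(410,97),c(413,345)])
x,r=fit(p,P,uv,[.57,-.05,0]); print(x,r.tolist())
h=atz(p,[c(289,253)],.121); print("handle",h,inv(x,h))
for nm,a in [("wallend",(208,22)),("wallend",(208,400))]: print(nm,inv(x,atz(p,[c(*a)],.07)))
for a in [(252,35),(252,385)]: print("winfront",inv(x,atz(p,[c(*a)],.082)))
crop(q,"sc_c",70,140,370,340,2.6)
for P in ([.18,.175,.02],[-.18,.175,.02],[-.165,0,.07],[.165,0,.07],[-.05,-.05,.121]): print(P,(proj(q,T(x,[P]))-[70,140])*2.6)
E
```

```text
[ 0.57066836 -0.05917202 -0.02019896] [[0.0, -0.5], [-0.4, 0.3], [0.6, -0.1], [0.7, 0.2], [-0.9, -0.1], [0.0, 0.2]]
handle [[ 0.51501773 -0.12406692  0.121     ]] [[-0.05432856 -0.06600567  0.121     ]]
wallend [[0.17737739 0.00194121 0.07      ]]
wallend [[-0.17770746  0.00134736  0.07      ]]
winfront [[ 0.16051555 -0.03803264  0.082     ]]
winfront [[-0.16538935 -0.03682105  0.082     ]]
[0.18, 0.175, 0.02] [[488.95855186 489.72705312]]
[-0.18, 0.175, 0.02] [[759.67801453 238.81153946]]
[-0.165, 0, 0.07] [[605.98580111 145.68561377]]
[0.165, 0, 0.07] [[336.39039626 327.57627848]]
[-0.05, -0.05, 0.121] [[482.49435034 136.09373961]]
```

View pics/sc_c.png

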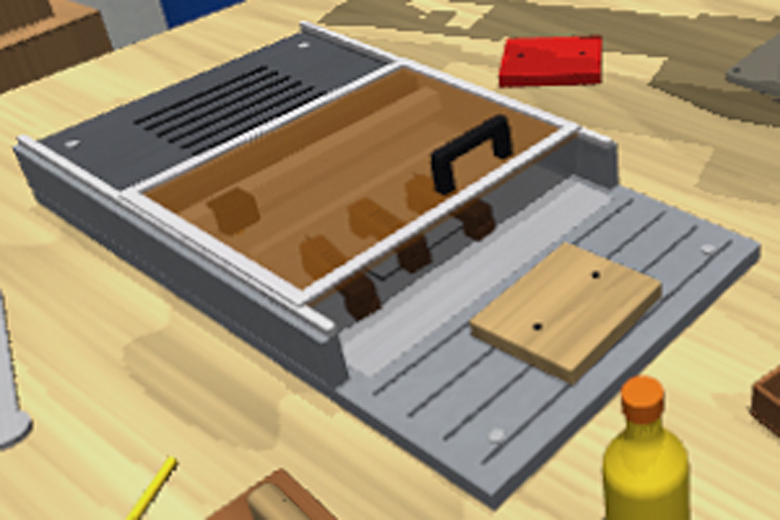

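```bash
cat >> fit.py <<'E'
from scipy.spatial.transform import Rotation as Ro
ENG=[0.57067,-0.05917,-0.0202]; TRAY=[0.46925,0.32436,-0.23503]
def delta(world,yawx=None):
    """tool-frame shift to reach world; turn (deg) to bring tool x to heading yawx (deg, mod 180)"""
    s=robot.read_state(); R=Ro.from_rotvec(s["orientation"]).as_matrix()
    h=np.degrees(np.arctan2(R[1,0],R[0,0])); d=R.T@(np.array(world)-s["tool_pos"])
    t=None
    if yawx is not None: t=-((yawx-h+90)%180-90)
    print("t",round(s["t"],2),"pos",s["tool_pos"].round(4),"head",round(h,2),"shift",d.round(4),"turn",t and round(t,2),"q6",s["q"][5].round(2),"F",s["force"].round(1),"open",s["opening"].round(4))
E
python3 - <<'E'
from fit import *
delta([.515,-.1235,.2],-91.16)
E
```

```text
Traceback (most recent call last):
  File "fit.py", line 19, in delta
    print("t",round(s["t"],2),"pos",s["tool_pos"].round(4),"head",round(h,2),"shift",d.round(4),"turn",t and round(t,2),"q6",s["q"][5].round(2),"F",s["force"].round(1),"open",s["opening"].round(4))
                                                                                                                                                                               ^^^^^^^^^^^^^^^^^^
AttributeError: 'float' object has no attribute 'round'
```

```bash
sed -i 's/s\["opening"\].round(4)/round(s["opening"],4)/' fit.py
python3 - <<'E'
from fit import *
delta([.515,-.1235,.2],-91.16)
E
```

```text
t 1.25 pos [ 0.2402 -0.5498  0.2186] head -66.41 shift [-0.2807 -0.4225  0.0186] turn 24.75 q6 -0.09 F [0.5 0.2 0.1] open 0.0932
```

Emit:
jog_arm:
  commands: [-1,0,0,0,6.2,-1,0,0,0,6.2,-1,0,0,0,6.2,-1,0,0,0,6.2,-1,0,0,0,0,-1,0,0,0,0]

```text
t: 1.75
tool_pos: [0.2402, -0.5498, 0.2186]
orientation: [-2.202, 2.241, 0.0]
force: [0.2, -0.6, 0.0]
opening: 0.0931
```

```bash
python3 - <<'E'
from fit import *
delta([.515,-.1235,.2],-91.16)
E
```

```text
t 1.75 pos [ 0.2402 -0.5498  0.2186] head -91.01 shift [-0.4311 -0.2672  0.0186] turn 0.15 q6 0.34 F [ 0.2 -0.6  0. ] open 0.0931
```

Emit:
jog_arm:
  commands: [-1,-0.027,-0.0167,0.001,0,-1,-0.027,-0.0167,0.001,0,-1,-0.027,-0.0167,0.001,0,-1,-0.027,-0.0167,0.001,0,-1,-0.027,-0.0167,0.001,0,-1,-0.027,-0.0167,0.001,0,-1,-0.027,-0.0167,0.001,0,-1,-0.027,-0.0167,0.001,0,-1,-0.027,-0.0167,0.001,0,-1,-0.027,-0.0167,0.001,0,-1,-0.027,-0.0167,0.001,0,-1,-0.027,-0.0167,0.001,0,-1,-0.027,-0.0167,0.001,0,-1,-0.027,-0.0167,0.001,0,-1,-0.027,-0.0167,0.001,0,-1,-0.027,-0.0167,0.001,0.15,-1,0,0,0,0,-1,0,0,0,0]

```text
t: 3.25
tool_pos: [0.5168, -0.1222, 0.2025]
orientation: [2.202, -2.24, -0.0]
force: [-0.5, -0.3, 0.5]
opening: 0.0931
```

```bash
python3 - <<'E'
from fit import *
delta([.515,-.1235,.1],-91.16)
p=cam("top"); crop(p,"a1",290,90,550,240,3);q=cam("scene"); crop(q,"a2",70,90,370,290,2.6)
for c in (p,q): print(pin("window_handle",c),[ (atz(c,[u],.114).round(4).tolist()) for s,u in pin("window_handle",c)])
E
```

```text
t 3.25 pos [ 0.5168 -0.1222  0.2025] head -90.99 shift [0.0013 0.0017 0.1025] turn 0.17 q6 1.26 F [-0.5 -0.3  0.5] open 0.0931
[] []
[(0.9, array([248.9, 193.3])), (0.36, array([242. , 216.7]))] [[[0.5241, -0.1274, 0.114]], [[0.6043, -0.068, 0.114]]]
```

View pics/a2.png

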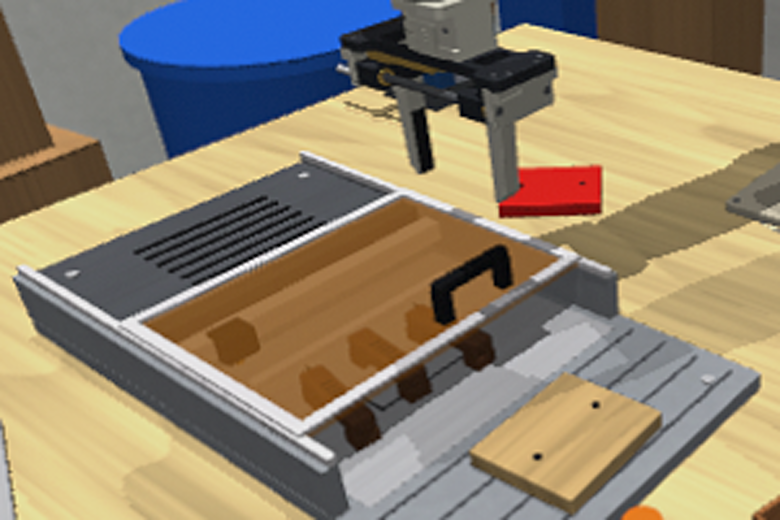

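Emit:
jog_arm:
  commands: [-1,0.001,0,0.021,0,-1,0.001,0,0.021,0,-1,0.001,0,0.021,0,-1,0,0,0.02,0,-1,0,0,0.02,0,-1,0,0,0,0,0.6,0,0,0,0,0.6,0,0,0,0,0.6,0,0,0,0,1,0,0,0,0,1,0,0,0,0,1,0,0,0,0,1,0,0,0,0]
  grip_force: 20

```text
t: 4.63
tool_pos: [0.5166, -0.1266, 0.1001]
orientation: [-2.195, 2.247, -0.001]
force: [0.2, 0.5, 0.4]
opening: 0.0513
```

Emit:
jog_arm:
  commands: [1,0,0,0,0,1,0,0,0,0,1,0,0,0,0,1,0,0,0,0,1,0,0,0,0,1,0,0,0,0,1,0,0,0,0,1,0,0,0,0]

```text
t: 5.3
tool_pos: [0.5163, -0.1265, 0.0996]
orientation: [-2.195, 2.248, 0.0]
force: [0.5, -0.5, -0.1]
opening: 0.0139
```

Emit:
jog_arm:
  commands: [1,0.01,0,0,0.15,1,0.02,0,0,0,1,0.02,0,0,0,1,0.02,0,0,0,1,0.02,0,0,0,1,0.02,0,0,0,1,0.02,0,0,0,1,0.02,0,0,0,1,0.02,0,0,0,1,0.02,0,0,0,1,0.01,0,0,0,1,0.004,0,0,0,1,0.003,0,0,0,1,0,0,0,0,1,0,0,0,0]

```text
t: 6.55
tool_pos: [0.5121, -0.3344, 0.0996]
orientation: [-2.191, 2.25, -0.004]
force: [7.6, -2.0, -4.2]
opening: 0.014
```

Emit:
jog_arm:
  commands: [1,0.003,0,0,0,1,0.003,0,0,0,1,0,0,0,0]

```text
t: 6.8
tool_pos: [0.512, -0.3372, 0.0996]
orientation: [-2.19, 2.246, 0.003]
force: [5.9, 11.9, 2.9]
opening: 0.0139
```

```bash
python3 - <<'E'
from fit import *
delta([.515,-.1235,.1],-91.16)
p=cam("top"); crop(p,"b1",290,90,550,240,3);q=cam("scene"); crop(q,"b2",70,90,370,290,2.6)
E
```

```text
t 6.8 pos [ 0.512  -0.3372  0.0996] head -91.46 shift [-0.2137  0.0024  0.0006] turn -0.3 q6 0.93 F [ 5.9 11.9  2.9] open 0.0139
```

View pics/b1.png

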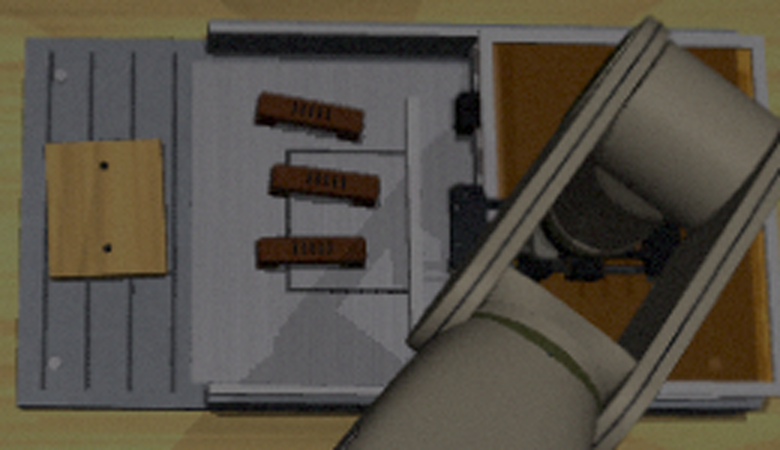

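View pics/b2.png

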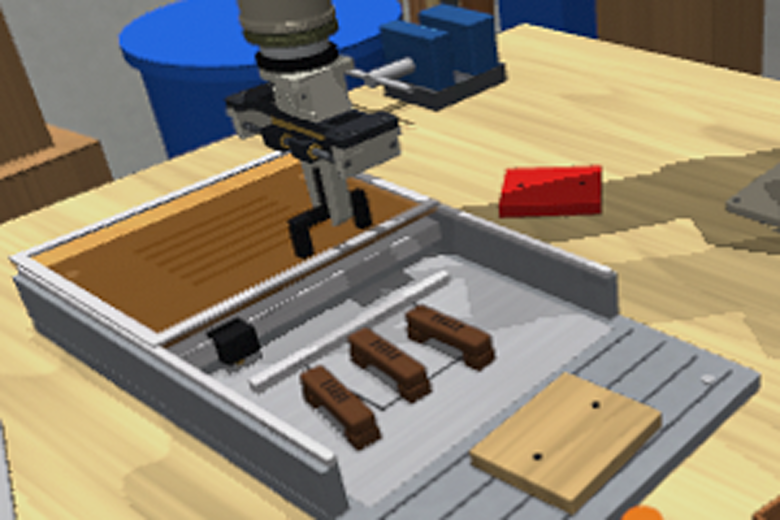

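Emit:
jog_arm:
  commands: [0,-0.001,0,0,0,0,0,0,0,0,0,0,0,0,0,0,0,0,0,0,0,0,0,0,0,0,0,0,0,0,0,0,0,-0.02,0,0,0,0,-0.03,0,0,0,0,-0.03,0,0,0,0,-0.03,0,0,0,0,0,0]

```text
t: 7.82
tool_pos: [0.5134, -0.3408, 0.2178]
orientation: [-2.191, 2.25, -0.017]
force: [0.1, 0.1, 1.3]
opening: 0.0464
```

```bash
cat > seg.py <<'E'
from fit import *
def boxhull(p,x,hx,hy,z0,z1):
    P=np.array([[a*hx,b*hy,z] for a in(-1,1) for b in(-1,1) for z in(z0,z1)])
    return cv2.convexHull(proj(p,T(x,P)).astype(np.float32))
def fitbox(p,mask,x0,hx,hy,z0,z1):
    """maximise overlap of projected box with mask (uint8 0/1), at 4x scale"""
    from scipy.optimize import minimize
    k=4; M=cv2.resize(mask,None,fx=k,fy=k,interpolation=cv2.INTER_LINEAR)
    def cost(v):
        x=[v[0],v[1],v[2]]; h=boxhull(p,x,hx,hy,z0,z1)[:,0]*k+(k-1)/2
        I=np.zeros_like(M); cv2.fillConvexPoly(I,np.round(h*16).astype(np.int32),1,shift=4)
        return -(I&M).sum()/max(1,(I|M).sum())
    best=None
    for da in (-.2,0,.2):
        r=minimize(cost,[x0[0],x0[1],x0[2]+da],method="Nelder-Mead",options=dict(initial_simplex=np.array([[0,0,0],[.01,0,0],[0,.01,0],[0,0,.15]])+[x0[0],x0[1],x0[2]+da],maxiter=300,xatol=1e-4,fatol=1e-4))
        if best is None or r.fun<best.fun: best=r
    return best.x,-best.fun
def pulls(p,zb,region=None,amin=250):
    im=p["img"].astype(int); b,g,r=im[...,0],im[...,1],im[...,2]
    return b,g,r
E
python3 - <<'E'
from seg import *
delta([.5,-.1,.1],-91.16)
p=cam("top"); im=p["img"]; hsv=cv2.cvtColor(im,cv2.COLOR_BGR2HSV)
crop(p,"c1",350,90,460,230,5)
for uv in [(395,128),(398,151),(395,172),(385,115),(325,150),(390,160),(360,150),(220,200)]: print(uv,im[uv[1],uv[0]],hsv[uv[1],uv[0]])
E
```

```text
t 7.82 pos [ 0.5134 -0.3408  0.2178] head -91.52 shift [-0.2411  0.0208  0.116 ] turn -0.36 q6 0.93 F [0.1 0.1 1.3] open 0.0464
(395, 128) [ 3 20 44] [ 12 238  44]
(398, 151) [16 17 23] [ 4 78 23]
(395, 172) [14 27 53] [ 10 188  53]
(385, 115) [108 104 105] [128   9 108]
(325, 150) [ 56  94 118] [ 18 134 118]
(390, 160) [108 108 106] [ 90   5 108]
(360, 150) [111 106 108] [132  11 111]
(220, 200) [26 54 93] [ 13 184  93]
```

View pics/c1.png

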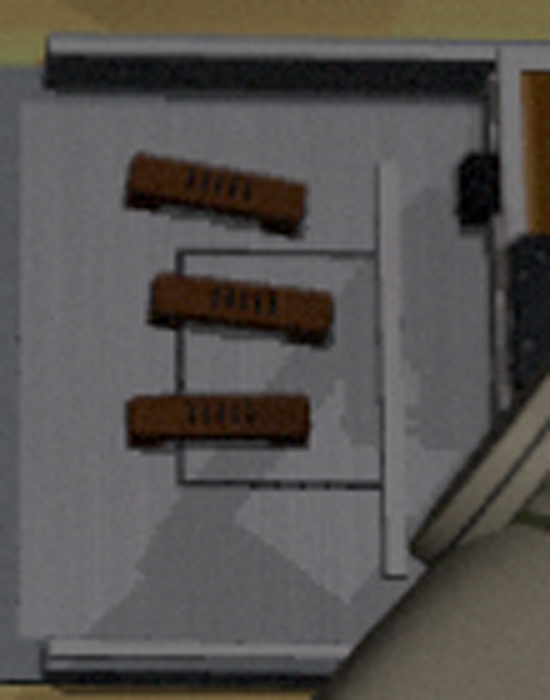

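```bash
cat >> seg.py <<'E'
def pullmask(p,x,zb,k,shape):
    I=np.zeros(shape,np.uint8)
    for cx,hx,z0,z1 in ((0,.05,.014,.032),(-.043,.007,0,.02),(.043,.007,0,.02)):
        P=np.array([[cx+a*hx,b*.012,zb+z] for a in(-1,1) for b in(-1,1) for z in(z0,z1)])
        h=cv2.convexHull((proj(p,T(x,P))*k+(k-1)/2).astype(np.float32))[:,0]
        cv2.fillConvexPoly(I,np.round(h*16).astype(np.int32),1,shift=4)
    return I
def brown(p):
    hsv=cv2.cvtColor(p["img"],cv2.COLOR_BGR2HSV); 
    m=((hsv[...,1]>100)&(hsv[...,0]<25)&(hsv[...,2]<90)).astype(np.uint8)
    return cv2.morphologyEx(m,cv2.MORPH_CLOSE,np.ones((3,3),np.uint8))
def findpulls(p,zb,bounds,amin=300):
    from scipy.optimize import minimize
    x0,y0,x1,y1=bounds; m=np.zeros((400,640),np.uint8); m[y0:y1,x0:x1]=brown(p)[y0:y1,x0:x1]
    n,L,st,ce=cv2.connectedComponentsWithStats(m); out=[]
    for i in range(1,n):
        if st[i,4]<amin: continue
        k=4; M=cv2.resize((L==i).astype(np.float32),None,fx=k,fy=k,interpolation=cv2.INTER_LINEAR)>.5
        w=atz(p,[ce[i]],zb+.025)[0]
        pts=atz(p,np.argwhere(L==i)[:,::-1],zb+.025)[:,:2]; u=np.linalg.svd(pts-pts.mean(0),full_matrices=False)[2][0]
        a=np.arctan2(u[1],u[0])
        def cost(v):
            I=pullmask(p,v,zb,k,M.shape)>0; return -(I&M).sum()/(I|M).sum()
        v0=np.array([w[0],w[1],a])
        r=minimize(cost,v0,method="Nelder-Mead",options=dict(initial_simplex=v0+np.array([[0,0,0],[.008,0,0],[0,.008,0],[0,0,.08]]),maxiter=200))
        out.append((r.x,-r.fun,st[i,4]))
    return out
E
python3 - <<'E'
from seg import *
p=cam("top")
for x,s,a in findpulls(p,.02,(360,100,440,215)):
    print(x.round(4),np.degrees(x[2]).round(1),"iou",round(s,3),a,"eng",inv(ENG,[[x[0],x[1],.036]]).round(3),x[2]-ENG[2])
E
```

```text
[ 0.6656 -0.1559 -1.7858] -102.3 iou 0.796 313 eng [[ 0.097 -0.095  0.036]] -1.7655636429117678
[ 0.5983 -0.168  -1.7116] -98.1 iou 0.782 308 eng [[ 0.03  -0.108  0.036]] -1.6914059494864166
[ 0.5347 -0.1519 -1.5747] -90.2 iou 0.846 326 eng [[-0.034 -0.093  0.036]] -1.5544743012786304
```

```bash
python3 - <<'E'
from seg import *
p=cam("top"); q=cam("scene")
for c,nm,(x0,y0,x1,y1) in ((p,"ov1",(350,90,460,200)),(q,"ov2",(170,190,270,270))):
    big=cv2.resize(c["img"],None,fx=6,fy=6,interpolation=cv2.INTER_CUBIC)
    for x in ([.6656,-.1559,-1.7858],[.5983,-.168,-1.7116],[.5347,-.1519,-1.5747]):
        I=pullmask(c,x,.02,6,big.shape[:2]); cs,_=cv2.findContours(I,cv2.RETR_EXTERNAL,cv2.CHAIN_APPROX_NONE); cv2.drawContours(big,cs,-1,(0,255,0),1)
    cv2.imwrite(f"pics/{nm}.png",big[y0*6:y1*6,x0*6:x1*6])
E
```

```text
(no output)
```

View pics/ov1.png

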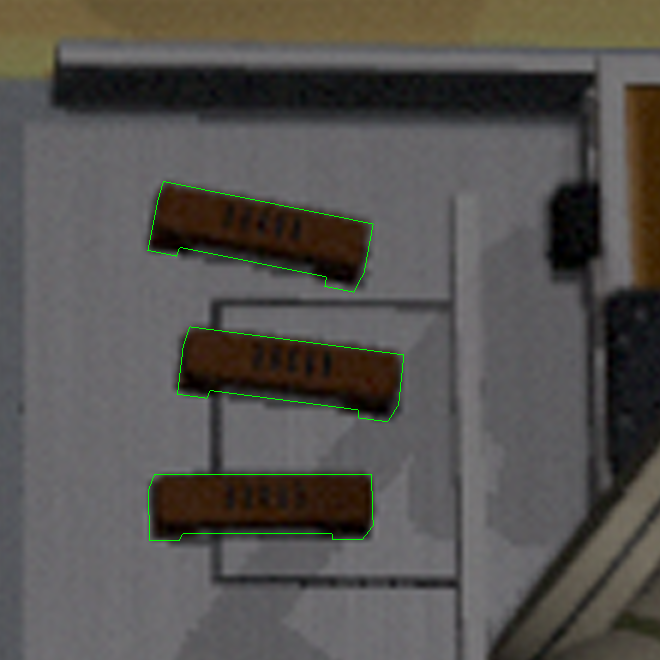

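View pics/ov2.png

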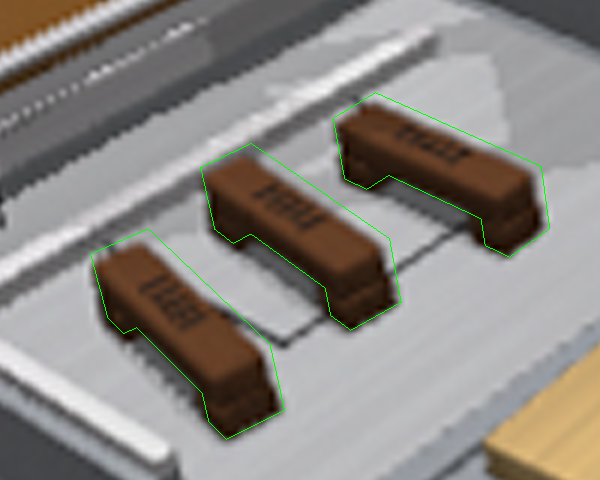

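Emit:
jog_arm:
  commands: [0,0,0,0,-6.6,0,0,0,0,-6.6,0,0,0,0,-6.6,0,0,0,0,-6.6,0,0,0,0,-6.6,0,0,0,0,-6.6,0,0,0,0,-6.6,0,0,0,0,-6.6,0,0,0,0,-6.6,0,0,0,0,-6.6,0,0,0,0,-6.6,0,0,0,0,-6.6,0,0,0,0,0,0,0,0,0,0]

```text
t: 9.18
tool_pos: [0.5101, -0.338, 0.2078]
orientation: [-3.121, 0.342, 0.004]
force: [-0.2, 0.9, -0.3]
opening: 0.0465
```

```bash
python3 - <<'E'
from fit import *
delta([.665,-.155,.1],-12.3)
E
```

```text
t 9.18 pos [ 0.5101 -0.338   0.2078] head -12.52 shift [ 0.1119 -0.2121  0.1078] turn -0.22 q6 -0.45 F [-0.2  0.9 -0.3] open 0.0465
```

Emit:
jog_arm:
  commands: [0,0.0112,-0.0212,0.006,0,0,0.0112,-0.0212,0.006,0,0,0.0112,-0.0212,0.006,0,0,0.0112,-0.0212,0.006,0,0,0.0112,-0.0212,0.006,0,0,0.0112,-0.0212,0.006,0,0,0.0112,-0.0212,0.006,0,0,0.0112,-0.0212,0.006,0,0,0.0112,-0.0212,0.006,0,0,0.0112,-0.0212,0.006,-0.2,0,0,0,0,0,0,0,0,0,0,0,0,0,0,0]

```text
t: 10.27
tool_pos: [0.6649, -0.1555, 0.149]
orientation: [3.124, -0.334, -0.002]
force: [-0.2, 0.8, -0.5]
opening: 0.0465
```

```bash
python3 - <<'E'
from fit import *
delta([.665,-.155,.027],-12.3)
q=cam("scene"); crop(q,"d2",150,90,370,270,3)
E
```

```text
t 10.27 pos [ 0.6649 -0.1555  0.149 ] head -12.22 shift [ 0.0002 -0.0006  0.122 ] turn 0.08 q6 -0.09 F [-0.2  0.8 -0.5] open 0.0465
```

View pics/d2.png

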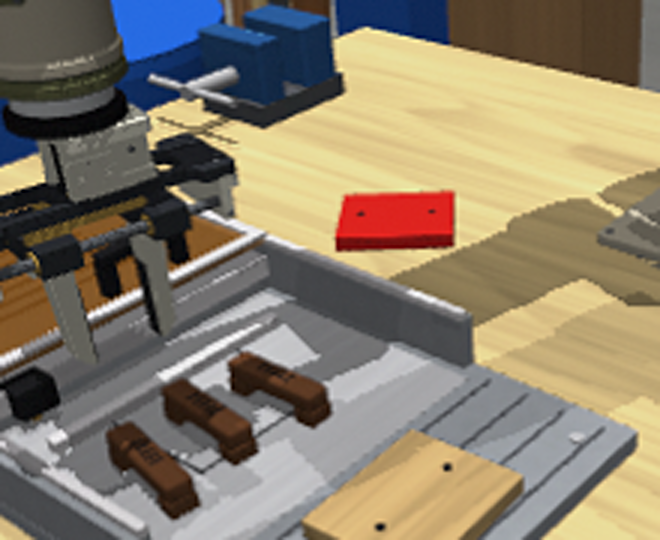

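Emit:
jog_arm:
  commands: [0,0,0,0.025,0,0,0,0,0.025,0,0,0,0,0.025,0,0,0,0,0.025,0,0,0,0,0.012,0,0,0,0,0.01,0,0,0,0,0,0,0,0,0,0,0,1,0,0,0,0,1,0,0,0,0,1,0,0,0,0,1,0,0,0,0,1,0,0,0,0,1,0,0,0,0,1,0,0,0,0,1,0,0,0,0]
  grip_force: 25

```text
t: 11.65
tool_pos: [0.6663, -0.1554, 0.0289]
orientation: [3.124, -0.331, 0.003]
force: [-1.2, -0.3, 5.3]
opening: 0.0237
```

Emit:
jog_arm:
  commands: [1,0,0,-0.01,0,1,0,0,-0.02,0,1,0,0,-0.025,0,1,0,0,-0.025,0,1,0,0,-0.025,0,1,0,0,0,1.2,1,0,0,0,0]

```text
t: 12.23
tool_pos: [0.6668, -0.1556, 0.1353]
orientation: [3.119, -0.366, 0.006]
force: [-0.1, -0.4, -0.8]
opening: 0.0238
```

```bash
python3 - <<'E'
from fit import *
for x in (.064,-.004,-.070):
    w=T(TRAY,[[x,0,.14]])[0]; print(w.round(4)); delta(w,-13.47)
E
```

```text
[0.5315 0.3095 0.14  ]
t 12.23 pos [ 0.6668 -0.1556  0.1353] head -13.38 shift [-0.2392 -0.4211 -0.0058] turn 0.09 q6 -0.07 F [-0.1 -0.4 -0.8] open 0.0238
[0.4654 0.3253 0.14  ]
t 12.23 pos [ 0.6668 -0.1556  0.1353] head -13.38 shift [-0.3072 -0.4212 -0.0061] turn 0.09 q6 -0.07 F [-0.1 -0.4 -0.8] open 0.0238
[0.4012 0.3407 0.14  ]
t 12.23 pos [ 0.6668 -0.1556  0.1353] head -13.38 shift [-0.3732 -0.4213 -0.0063] turn 0.09 q6 -0.07 F [-0.1 -0.4 -0.8] open 0.0238
```

Emit:
jog_arm:
  commands: [1,-0.0133,-0.0234,0,0,1,-0.0133,-0.0234,0,0,1,-0.0133,-0.0234,0,0,1,-0.0133,-0.0234,0,0,1,-0.0133,-0.0234,0,0,1,-0.0133,-0.0234,0,0,1,-0.0133,-0.0234,0,0,1,-0.0133,-0.0234,0,0,1,-0.0133,-0.0234,0,0,1,-0.0133,-0.0234,0,0,1,-0.0133,-0.0234,0,0,1,-0.0133,-0.0234,0,0,1,-0.0133,-0.0234,0,0,1,-0.0133,-0.0234,0,0,1,-0.0133,-0.0234,0,0,1,-0.0133,-0.0234,0,0,1,-0.0133,-0.0234,0,0,1,-0.0133,-0.0234,0,0,1,0,0,0,0,1,0,0,0,0]

```text
t: 13.9
tool_pos: [0.5276, 0.3104, 0.1306]
orientation: [3.119, -0.359, -0.004]
force: [-0.6, -0.9, 0.1]
opening: 0.0241
```

```bash
python3 - <<'E'
from fit import *
delta([*T(TRAY,[[.064,0,0]])[0][:2],.015],-13.47)
p=cam("top","e1"); q=cam("scene","e2")
E
```

```text
t 13.9 pos [0.5276 0.3104 0.1306] head -13.14 shift [ 0.0043 -0.0002  0.1156] turn 0.33 q6 0.68 F [-0.6 -0.9  0.1] open 0.0241
```

View pics/e2.png

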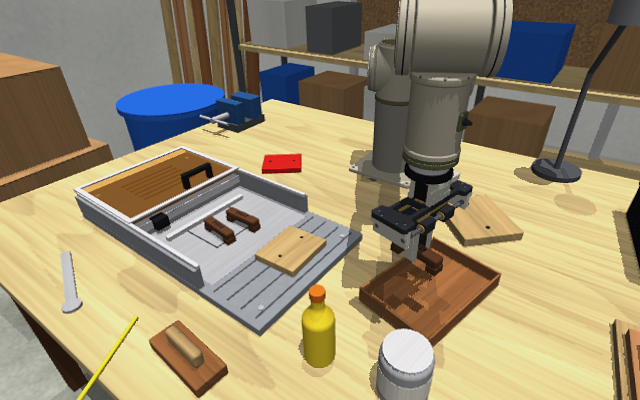

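View pics/e1.png

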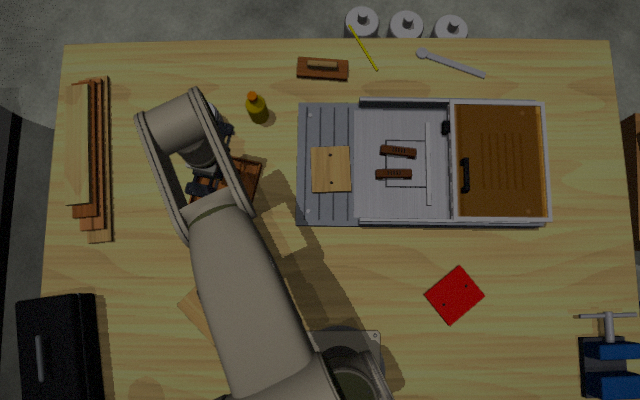

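Emit:
jog_arm:
  commands: [1,0.002,0,0.025,0,1,0.002,0,0.025,0,1,0,0,0.025,0,1,0,0,0.02,0,1,0,0,0.01,0,1,0,0,0.007,0,1,0,0,0.003,0,1,0,0,0,0,1,0,0,0,0]

```text
t: 14.75
tool_pos: [0.5343, 0.309, 0.019]
orientation: [-3.119, 0.364, -0.002]
force: [0.3, -0.4, -1.4]
opening: 0.0238
```

Emit:
jog_arm:
  commands: [1,0,0,0.002,0,1,0,0,0.001,0,1,0,0,0,0]

```text
t: 15.0
tool_pos: [0.5336, 0.3091, 0.0152]
orientation: [-3.12, 0.364, -0.001]
force: [-0.4, -0.3, -0.2]
opening: 0.0241
```

Release (open to about 42 mm) and lift.

Emit:
jog_arm:
  commands: [0.1,0,0,0.001,0,0.1,0,0,0,0,0.1,0,0,0,0,0.1,0,0,0,0,0.1,0,0,0,0,0.1,0,0,0,0,0.1,0,0,-0.01,0,0.1,0,0,-0.025,0,0.1,0,0,-0.035,0,0.1,0,0,-0.035,0,0,0,0,-0.02,0]

```text
t: 15.92
tool_pos: [0.5349, 0.3096, 0.1441]
orientation: [-3.118, 0.364, -0.007]
force: [1.5, -0.7, 1.0]
opening: 0.0446
```

```bash
python3 - <<'E'
from fit import *
q=cam("scene"); crop(q,"f2",340,200,540,350,4)
delta([.5983,-.168,.13],-8.1)
E
```

```text
t 15.97 pos [0.5368 0.3106 0.1481] head -13.3 shift [0.1699 0.4517 0.0165] turn -5.2 q6 0.67 F [1.9 0.7 3. ] open 0.0454
```

View pics/f2.png

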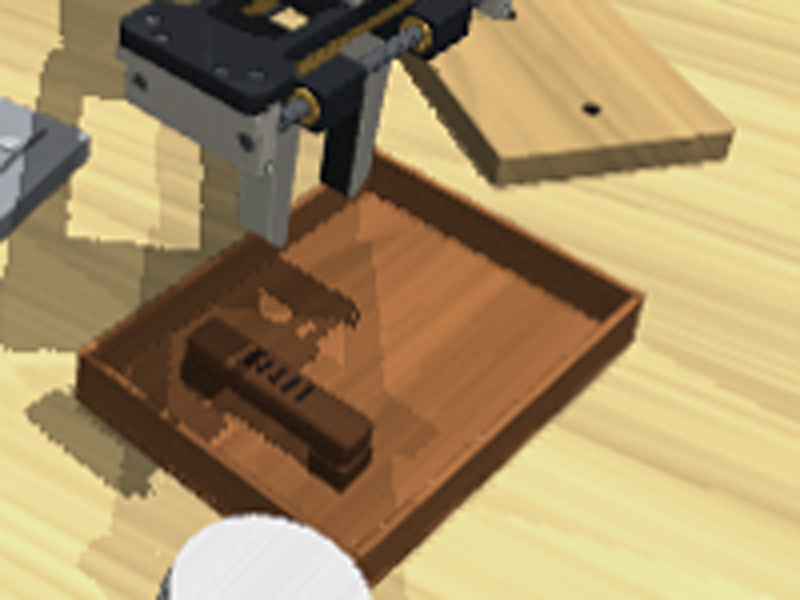

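Emit:
jog_arm:
  commands: [0,0.009,0.0238,0.001,0,0,0.009,0.0238,0.001,0,0,0.009,0.0238,0.001,0,0,0.009,0.0238,0.001,0,0,0.009,0.0238,0.001,0,0,0.009,0.0238,0.001,0,0,0.009,0.0238,0.001,0,0,0.009,0.0238,0.001,0,0,0.009,0.0238,0.001,0,0,0.009,0.0238,0.001,0,0,0.009,0.0238,0.001,0,0,0.009,0.0238,0.001,0,0,0.009,0.0238,0.001,0,0,0.009,0.0238,0.001,0,0,0.009,0.0238,0.001,0,0,0.009,0.0238,0.001,0,0,0.009,0.0238,0.001,0,0,0.009,0.0238,0.001,0,0,0.009,0.0238,0.001,0,0,0,0,0,-5.2]

```text
t: 17.63
tool_pos: [0.5956, -0.1751, 0.1201]
orientation: [3.131, -0.229, 0.001]
force: [0.1, 0.6, 0.3]
opening: 0.0464
```

Emit:
jog_arm:
  commands: [0,0,0,0,0,0,0,0,0,0]

```text
t: 17.8
tool_pos: [0.5955, -0.1706, 0.1198]
orientation: [-3.133, 0.226, 0.0]
force: [-0.4, -0.8, 0.6]
opening: 0.0466
```

```bash
python3 - <<'E'
from fit import *
delta([.5985,-.168,.027],-8.1)
q=cam("scene"); crop(q,"g2",130,120,350,300,3)
E
```

```text
t 17.8 pos [ 0.5955 -0.1706  0.1198] head -8.26 shift [ 0.0026 -0.003   0.0928] turn -0.16 q6 -0.22 F [-0.4 -0.8  0.6] open 0.0466
```

View pics/g2.png

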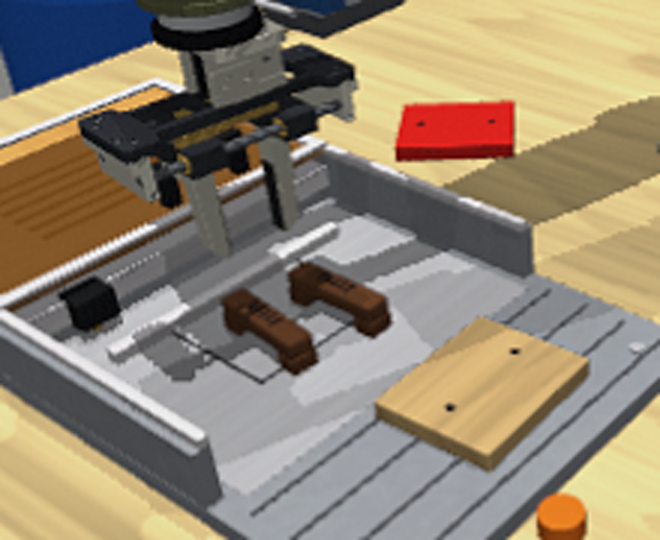

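Emit:
jog_arm:
  commands: [0,0.0026,-0.003,0.02,0,0,0,0,0.025,0,0,0,0,0.025,0,0,0,0,0.013,0,0,0,0,0.01,0,0,0,0,0,0,0,0,0,0,0,1,0,0,0,0,1,0,0,0,0,1,0,0,0,0,1,0,0,0,0,1,0,0,0,0,1,0,0,0,0,1,0,0,0,0,1,0,0,0,0]

```text
t: 19.1
tool_pos: [0.5994, -0.1683, 0.0278]
orientation: [3.133, -0.222, 0.003]
force: [-0.2, 0.9, 6.4]
opening: 0.0238
```

Emit:
jog_arm:
  commands: [1,0,0,-0.01,0,1,0,0,-0.02,0,1,0,0,-0.025,0,1,0,0,-0.025,0,1,0,0,-0.025,0,1,0,0,0,5.3,1,0,0,0,0]

```text
t: 19.68
tool_pos: [0.5999, -0.1685, 0.1345]
orientation: [3.118, -0.373, 0.006]
force: [0.0, 0.3, -1.1]
opening: 0.0238
```

```bash
python3 - <<'E'
from fit import *
delta([*T(TRAY,[[-.004,0,0]])[0][:2],.13],-13.47)
E
```

```text
t 19.68 pos [ 0.5999 -0.1685  0.1345] head -13.65 shift [-0.2473 -0.4481  0.0033] turn -0.18 q6 -0.12 F [ 0.   0.3 -1.1] open 0.0238
```

Emit:
jog_arm:
  commands: [1,-0.013,-0.0236,0,0,1,-0.013,-0.0236,0,0,1,-0.013,-0.0236,0,0,1,-0.013,-0.0236,0,0,1,-0.013,-0.0236,0,0,1,-0.013,-0.0236,0,0,1,-0.013,-0.0236,0,0,1,-0.013,-0.0236,0,0,1,-0.013,-0.0236,0,0,1,-0.013,-0.0236,0,0,1,-0.013,-0.0236,0,0,1,-0.013,-0.0236,0,0,1,-0.013,-0.0236,0,0,1,-0.013,-0.0236,0,0,1,-0.013,-0.0236,0,0,1,-0.013,-0.0236,0,0,1,-0.013,-0.0236,0,0,1,-0.013,-0.0236,0,0,1,-0.013,-0.0236,0,0,1,0,0,0,0]

```text
t: 21.35
tool_pos: [0.4597, 0.3289, 0.1304]
orientation: [-3.121, 0.358, 0.004]
force: [0.2, -1.2, -0.3]
opening: 0.0239
```

Emit:
jog_arm:
  commands: [1,0,0,0,0,1,0,0,0,0]

```text
t: 21.52
tool_pos: [0.4616, 0.3248, 0.1306]
orientation: [3.119, -0.364, -0.002]
force: [-0.8, 0.3, -0.8]
opening: 0.0238
```

```bash
python3 - <<'E'
from fit import *
delta([*T(TRAY,[[-.004,0,0]])[0][:2],.014],-13.47)
q=cam("scene"); crop(q,"i2",340,180,540,350,3.5)
E
```

```text
t 21.52 pos [0.4616 0.3248 0.1306] head -13.3 shift [ 0.0036 -0.0016  0.1166] turn 0.17 q6 0.75 F [-0.8  0.3 -0.8] open 0.0238
```

View pics/i2.png

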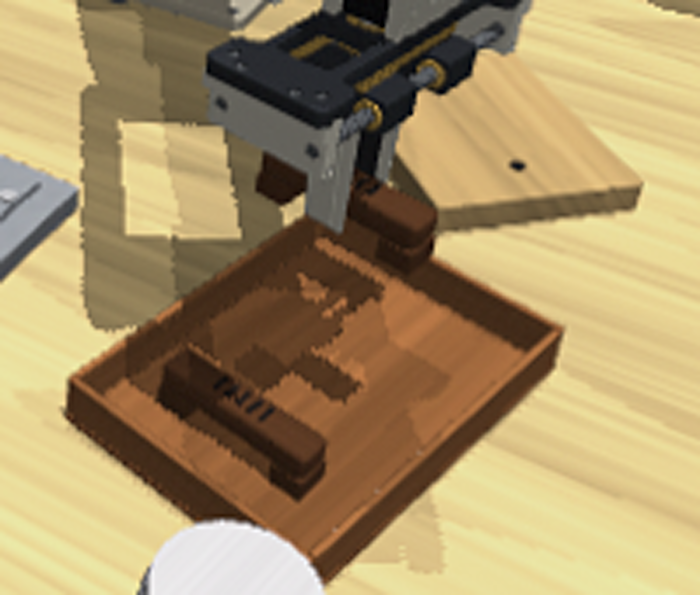

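Emit:
jog_arm:
  commands: [1,0.001,-0.001,0.025,0,1,0.001,0,0.025,0,1,0,0,0.025,0,1,0,0,0.02,0,1,0,0,0.01,0,1,0,0,0.007,0,1,0,0,0.003,0,1,0,0,0,0,1,0,0,0,0,1,0,0,0,0]

```text
t: 22.4
tool_pos: [0.4655, 0.3266, 0.0182]
orientation: [-3.119, 0.367, -0.003]
force: [-0.3, -0.3, -0.0]
opening: 0.0239
```

Emit:
jog_arm:
  commands: [1,0,0,0.002,0,1,0,0,0.002,0,1,0,0,0,0,0.1,0,0,0,0,0.1,0,0,0,0,0.1,0,0,0,0,0.1,0,0,0,0,0.1,0,0,0,0,0.1,0,0,0,0,0.1,0,0,-0.01,0,0.1,0,0,-0.025,0,0.1,0,0,-0.035,0,0.1,0,0,-0.035,0,0,0,0,-0.015,0,0,0,0,0,0]

```text
t: 23.65
tool_pos: [0.4676, 0.3278, 0.1393]
orientation: [-3.114, 0.366, -0.012]
force: [-0.0, -0.0, 1.4]
opening: 0.0456
```

```bash
python3 - <<'E'
from fit import *
q=cam("scene"); crop(q,"j2",340,180,540,350,3.5)
delta([.5352,-.152,.125],-0.2)
E
```

```text
t 23.7 pos [0.4663 0.3271 0.1363] head -13.41 shift [0.178  0.4501 0.0102] turn -13.21 q6 0.76 F [ 0.1  0.5 -0.6] open 0.0463
```

View pics/j2.png

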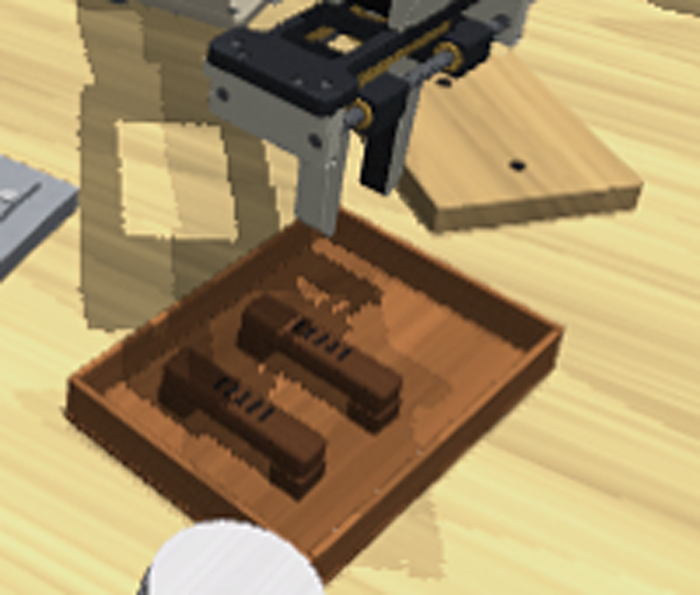

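Emit:
jog_arm:
  commands: [0,0.0094,0.0237,0.0005,0,0,0.0094,0.0237,0.0005,0,0,0.0094,0.0237,0.0005,0,0,0.0094,0.0237,0.0005,0,0,0.0094,0.0237,0.0005,0,0,0.0094,0.0237,0.0005,0,0,0.0094,0.0237,0.0005,0,0,0.0094,0.0237,0.0005,0,0,0.0094,0.0237,0.0005,0,0,0.0094,0.0237,0.0005,0,0,0.0094,0.0237,0.0005,0,0,0.0094,0.0237,0.0005,0,0,0.0094,0.0237,0.0005,0,0,0.0094,0.0237,0.0005,0,0,0.0094,0.0237,0.0005,0,0,0.0094,0.0237,0.0005,0,0,0.0094,0.0237,0.0005,0,0,0.0094,0.0237,0.0005,0,0,0.0094,0.0237,0.0005,0,0,0,0,0,-6.6]

```text
t: 25.37
tool_pos: [0.5329, -0.1572, 0.1214]
orientation: [3.135, -0.194, -0.003]
force: [1.1, 0.6, 0.5]
opening: 0.0463
```

Emit:
jog_arm:
  commands: [0,0,0,0,-6.6,0,0,0,0,0,0,0,0,0,0]

```text
t: 25.62
tool_pos: [0.5328, -0.1531, 0.1217]
orientation: [-3.141, 0.011, 0.004]
force: [0.3, -0.0, -0.4]
opening: 0.0464
```

```bash
python3 - <<'E'
from fit import *
delta([.5352,-.152,.027],-0.2)
q=cam("scene"); crop(q,"k2",150,120,370,300,3)
E
```

```text
t 25.62 pos [ 0.5328 -0.1531  0.1217] head -0.42 shift [ 0.0026 -0.0011  0.0947] turn -0.22 q6 -0.37 F [ 0.3 -0.  -0.4] open 0.0464
```

View pics/k2.png

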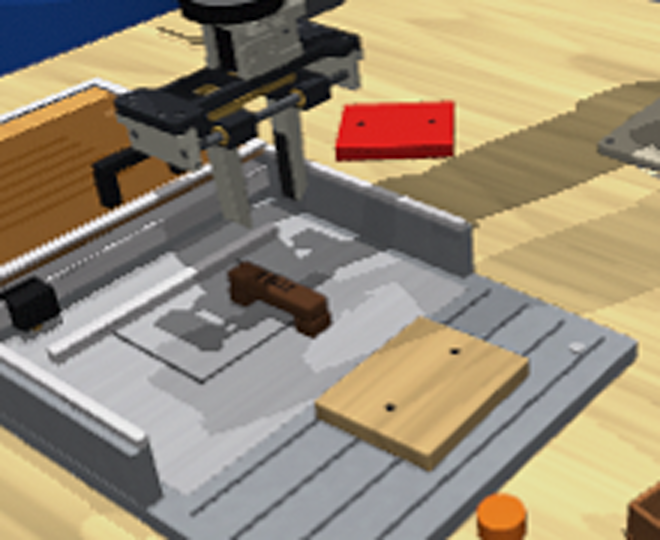

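Emit:
jog_arm:
  commands: [0,0.0026,-0.001,0.02,0,0,0,0,0.025,0,0,0,0,0.025,0,0,0,0,0.014,0,0,0,0,0.011,0,0,0,0,0,0,0,0,0,0,0,1,0,0,0,0,1,0,0,0,0,1,0,0,0,0,1,0,0,0,0,1,0,0,0,0,1,0,0,0,0,1,0,0,0,0,1,0,0,0,0]

```text
t: 26.92
tool_pos: [0.5371, -0.1528, 0.0292]
orientation: [3.141, -0.006, 0.002]
force: [-0.4, 0.3, 6.2]
opening: 0.0239
```

Emit:
jog_arm:
  commands: [1,0,0,-0.01,0,1,0,0,-0.02,0,1,0,0,-0.025,0,1,0,0,-0.025,0,1,0,0,-0.025,0,1,0,0,0,6.6,1,0,0,0,6.6,1,0,0,0,0,1,0,0,0,0]

```text
t: 27.67
tool_pos: [0.5362, -0.1524, 0.1333]
orientation: [-3.121, 0.361, 0.0]
force: [-0.0, -0.1, -0.8]
opening: 0.0236
```

```bash
python3 - <<'E'
from fit import *
delta([*T(TRAY,[[-.07,0,0]])[0][:2],.13],-13.47)
E
```

```text
t 27.67 pos [ 0.5362 -0.1524  0.1333] head -13.2 shift [-0.2441 -0.4492  0.0034] turn 0.27 q6 -0.14 F [-0.  -0.1 -0.8] open 0.0236
```

Emit:
jog_arm:
  commands: [1,-0.0128,-0.0236,0,0,1,-0.0128,-0.0236,0,0,1,-0.0128,-0.0236,0,0,1,-0.0128,-0.0236,0,0,1,-0.0128,-0.0236,0,0,1,-0.0128,-0.0236,0,0,1,-0.0128,-0.0236,0,0,1,-0.0128,-0.0236,0,0,1,-0.0128,-0.0236,0,0,1,-0.0128,-0.0236,0,0,1,-0.0128,-0.0236,0,0,1,-0.0128,-0.0236,0,0,1,-0.0128,-0.0236,0,0,1,-0.0128,-0.0236,0,0,1,-0.0128,-0.0236,0,0,1,-0.0128,-0.0236,0,0,1,-0.0128,-0.0236,0,0,1,-0.0128,-0.0236,0,0,1,-0.0128,-0.0236,0,0.2,1,0,0,0,0]

```text
t: 29.33
tool_pos: [0.4019, 0.3436, 0.1328]
orientation: [-3.12, 0.361, 0.002]
force: [0.4, 0.9, -0.2]
opening: 0.0241
```

Emit:
jog_arm:
  commands: [1,0,0,0,0,1,0,0,0,0]

```text
t: 29.5
tool_pos: [0.4034, 0.3395, 0.1326]
orientation: [3.119, -0.367, -0.001]
force: [-0.1, 0.2, -0.6]
opening: 0.0242
```

```bash
python3 - <<'E'
from fit import *
delta([*T(TRAY,[[-.07,0,0]])[0][:2],.014],-13.47)
q=cam("scene"); crop(q,"l2",340,180,540,350,3.5)
E
```

```text
t 29.5 pos [0.4034 0.3395 0.1326] head -13.44 shift [-0.0024 -0.0007  0.1186] turn 0.03 q6 0.84 F [-0.1  0.2 -0.6] open 0.0242
```

View pics/l2.png

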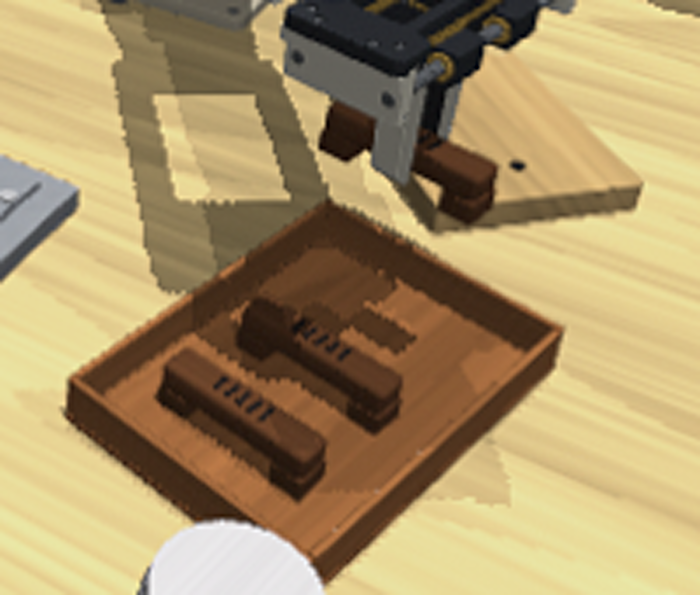

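Emit:
jog_arm:
  commands: [1,-0.001,-0.001,0.025,0,1,-0.001,0,0.025,0,1,0,0,0.025,0,1,0,0,0.02,0,1,0,0,0.01,0,1,0,0,0.008,0,1,0,0,0.004,0,1,0,0,0.001,0,1,0,0,0,0,1,0,0,0,0]

```text
t: 30.38
tool_pos: [0.403, 0.3421, 0.0164]
orientation: [-3.118, 0.372, -0.002]
force: [-0.8, 0.4, -0.5]
opening: 0.0237
```

```bash
python3 - <<'E'
from fit import *
delta([*T(TRAY,[[-.07,0,0]])[0][:2],.014],-13.47)
q=cam("scene"); crop(q,"m2",340,180,540,350,3.5)
E
```

```text
t 30.38 pos [0.403  0.3421 0.0164] head -13.61 shift [-0.0014  0.0018  0.0024] turn -0.14 q6 0.84 F [-0.8  0.4 -0.5] open 0.0237
```

View pics/m2.png

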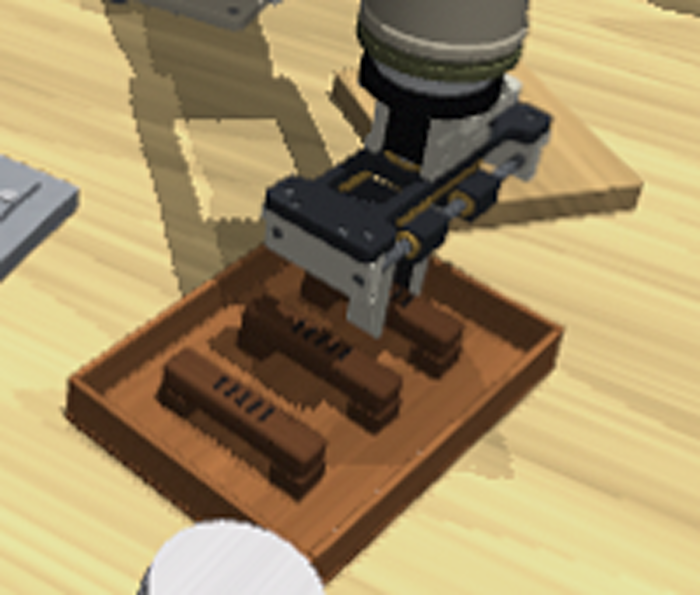

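Emit:
jog_arm:
  commands: [1,0,0,0.001,0,0.1,0,0,0,0,0.1,0,0,0,0,0.1,0,0,0,0,0.1,0,0,0,0,0.1,0,0,0,0,0.1,0,0,0,0,0.1,0,0,-0.01,0,0.1,0,0,-0.025,0,0.1,0,0,-0.035,0,0.1,0,0,-0.035,0,1,0,0,-0.03,0,1,0,0,0,0]

```text
t: 31.52
tool_pos: [0.4056, 0.3441, 0.1578]
orientation: [-3.112, 0.371, -0.014]
force: [0.9, -0.6, 0.9]
opening: 0.0326
```

Emit:
jog_arm:
  commands: [1,0,0.03,-0.01,0,1,-0.01,0.03,-0.01,0,1,-0.01,0.03,0,0,1,-0.01,0.03,0,0,1,-0.01,0.03,0,0,1,-0.01,0.03,0,0,1,-0.01,0.03,0,0,1,-0.01,0.03,0,0,1,-0.01,0.03,0,0,1,0,0,0,0]

```text
t: 32.35
tool_pos: [0.2596, 0.0951, 0.1698]
orientation: [3.118, -0.376, 0.005]
force: [-0.0, 0.7, 0.3]
opening: 0.0002
```

```bash
python3 - <<'E'
from fit import *
p=cam("top","n1"); q=cam("scene","n2"); delta([.5,0,.1],0)
crop(p,"n1c",170,90,440,240,2.9)
E
```

```text
t 32.45 pos [0.2614 0.0975 0.17  ] head -13.77 shift [0.2547 0.0381 0.0708] turn -13.77 q6 0.41 F [0.5 0.4 0.4] open 0.0005
```

View pics/n1c.png

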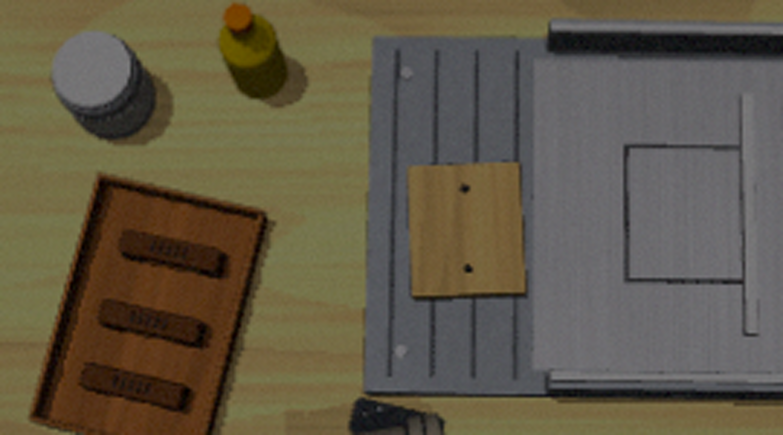

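View pics/n2.png

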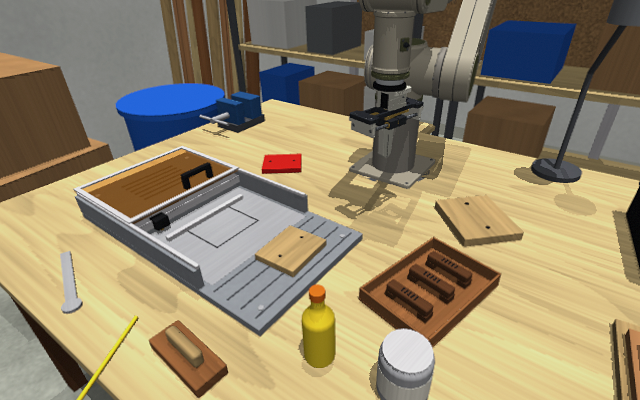

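```bash
cat >> seg.py <<'E'
def front(p,reg,z0=.020,z1=.038):
    hsv=cv2.cvtColor(p["img"],cv2.COLOR_BGR2HSV); m0=((hsv[...,1]>70)&(hsv[...,0]<30)&(hsv[...,2]>35)).astype(np.uint8)
    x0,y0,x1,y1=reg; m=np.zeros_like(m0); m[y0:y1,x0:x1]=m0[y0:y1,x0:x1]
    m=cv2.morphologyEx(m,cv2.MORPH_CLOSE,np.ones((5,5),np.uint8))
    n,L,st,ce=cv2.connectedComponentsWithStats(m); i=1+st[1:,4].argmax(); m=(L==i).astype(np.uint8)
    w=atz(p,[ce[i]],.035)[0]
    x,s=fitbox(p,m,[w[0],w[1],ENG[2]],.065,.055,z0,z1)
    e=inv(ENG,[[x[0],x[1],.029]])[0]
    print("front world",x.round(4),"iou",round(s,3),"eng",e.round(4),"ang",round(x[2]-ENG[2],4),"area",st[i,4])
    return x
E
python3 - <<'E'
from seg import *
p=cam("top"); x=front(p,(302,132,366,205))
big=cv2.resize(p["img"],None,fx=6,fy=6,interpolation=cv2.INTER_CUBIC)
h=boxhull(p,x,.065,.055,.02,.038)[:,0]; cv2.polylines(big,[np.int32(h*6+2.5)],True,(0,255,0),1)
for P in ([(-.0675,-.079),(.0675,-.079),(.0675,-.19),(-.0675,-.19)],):
    h=proj(p,T(ENG,[[a,b,.02] for a,b in P])); cv2.polylines(big,[np.int32(h*6+2.5)],True,(0,0,255),1)
cv2.imwrite("pics/o1.png",big[110*6:210*6,300*6:433*6])
E
```

```text
front world [ 0.6106  0.1617 -2.9202] iou -0.0 eng [0.0354 0.2216 0.029 ] ang -2.9 area 1816seg.py:12: RuntimeWarning: overflow encountered in scalar negative
  return -(I&M).sum()/max(1,(I|M).sum())
```

View pics/o1.png

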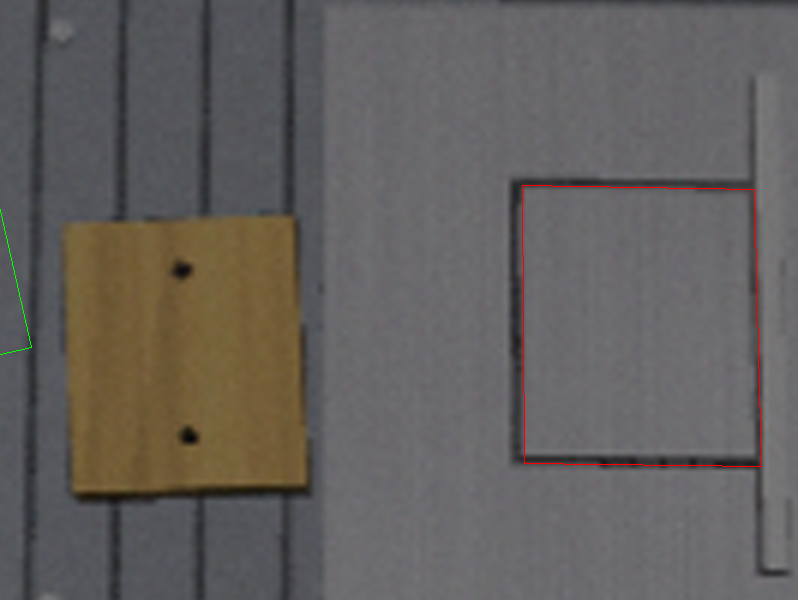

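```bash
sed -i 's/return -(I&M).sum()\/max(1,(I|M).sum())/return -float((I\&M).sum())\/max(1,int((I|M).sum()))/' seg.py
python3 - <<'E'
from seg import *
p=cam("top"); x=front(p,(302,132,366,205))
big=cv2.resize(p["img"],None,fx=6,fy=6,interpolation=cv2.INTER_CUBIC)
h=boxhull(p,x,.065,.055,.02,.038)[:,0]; cv2.polylines(big,[np.int32(h*6+2.5)],True,(0,255,0),1)
cv2.imwrite("pics/o2.png",big[110*6:210*6,300*6:433*6])
for a,b in ((.105,-.02),(.07,0)): print(T(ENG,[[b,a,.1]]))
E
```

```text
front world [0.5525 0.0219 0.0387] iou 0.965 eng [-0.0198  0.0806  0.029 ] ang 0.0589 area 1812
[[0.55279494 0.04621255 0.1       ]]
[[0.5720839  0.01081572 0.1       ]]
```

View pics/o2.png

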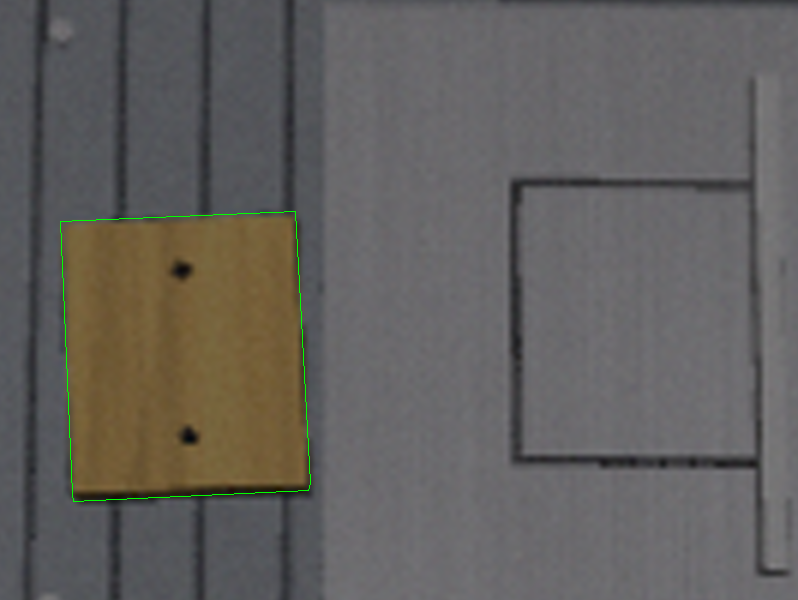

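Emit:
jog_arm:
  commands: [-0.3,0,0,0,7,-0.3,0,0,0,7,-0.3,0,0,0,7,-0.3,0,0,0,7,-0.3,0,0,0,7,-0.3,0,0,0,7,-0.3,0,0,0,7,-0.3,0,0,0,7,-0.3,0,0,0,7,-0.3,0,0,0,7,-0.3,0,0,0,7,-0.3,0,0,0,0.4,-0.3,0,0,0,0]

```text
t: 33.63
tool_pos: [0.2607, 0.0986, 0.169]
orientation: [2.206, -2.235, -0.002]
force: [0.3, -0.3, 0.6]
opening: 0.0603
```

```bash
python3 - <<'E'
from fit import *
w=T(ENG,[[-.125,.081,.08]])[0]; print(w); delta(w,-91.16)
E
```

```text
[0.44733159 0.0243383  0.08      ]
t 33.63 pos [0.2607 0.0986 0.169 ] head -90.73 shift [ 0.0718 -0.1877  0.0887] turn 0.43 q6 1.76 F [ 0.3 -0.3  0.6] open 0.0603
```

Emit:
jog_arm:
  commands: [-0.3,0.009,-0.0235,0.011,0,-0.3,0.009,-0.0235,0.011,0,-0.3,0.009,-0.0235,0.011,0,-0.3,0.009,-0.0235,0.011,0,-0.3,0.009,-0.0235,0.011,0,-0.3,0.009,-0.0235,0.011,0,-0.3,0.009,-0.0235,0.011,0,-0.3,0.009,-0.0235,0.011,0.4,-0.3,0,0,0,0,-0.3,0,0,0,0]

```text
t: 34.47
tool_pos: [0.447, 0.0228, 0.0793]
orientation: [2.195, -2.243, -0.005]
force: [0.0, -0.1, 0.4]
opening: 0.0606
```

```bash
python3 - <<'E'
from seg import *
w=T(ENG,[[-.118,.081,.027]])[0]; print(w); delta(w,-91.16)
q=cam("scene"); crop(q,"r2",220,120,440,320,3)
E
```

```text
[0.45433016 0.02419691 0.027     ]
t 34.47 pos [0.447  0.0228 0.0793] head -91.23 shift [-0.0016 -0.0076  0.0523] turn -0.07 q6 1.53 F [ 0.  -0.1  0.4] open 0.0606
```

View pics/r2.png

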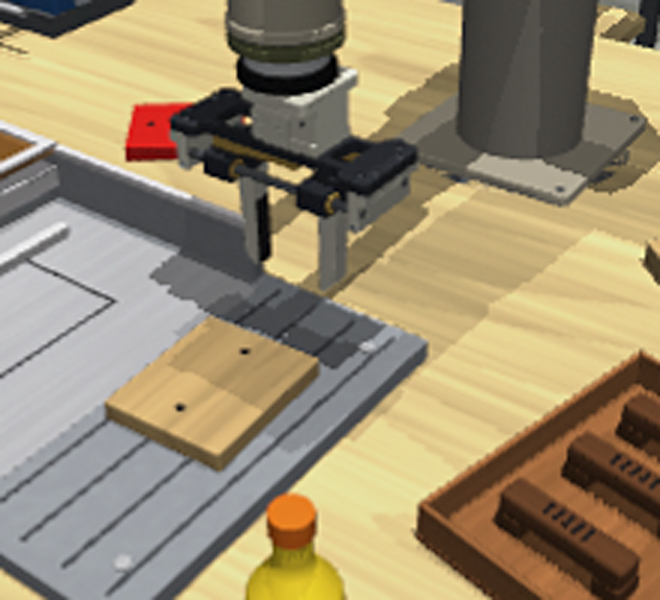

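Emit:
jog_arm:
  commands: [-0.3,0,-0.004,0.02,0,-0.3,0,-0.004,0.02,0,-0.3,0,0,0.008,0,-0.3,0,0,0.004,0,-0.3,0,0,0,0,-0.3,0,-0.005,0,0,-0.3,0,-0.005,0,0,-0.3,0,-0.005,0,0,-0.3,0,-0.005,0,0,-0.3,0,-0.005,0,0,-0.3,0,-0.004,0,0,-0.3,0,-0.003,0,0,-0.3,0,-0.003,0,0,-0.3,0,0,0,0,-0.3,0,0,0,0]

```text
t: 35.77
tool_pos: [0.4908, 0.0215, 0.0291]
orientation: [-2.194, 2.248, -0.0]
force: [0.2, -0.4, -0.2]
opening: 0.0603
```

```bash
python3 - <<'E'
from seg import *
s=robot.read_state(); print(inv(ENG,[s["tool_pos"]]),s["force"]); delta(s["tool_pos"],-91.16)
p=cam("top"); crop(p,"s1",290,90,440,230,4); q=cam("scene"); crop(q,"s2",220,120,440,320,3)
E
```

```text
[[-0.08152299  0.07907371  0.02907132]] [ 0.24710883 -0.44495298 -0.21091287]
t 35.77 pos [0.4908 0.0215 0.0291] head -91.41 shift [0. 0. 0.] turn -0.25 q6 1.53 F [ 0.2 -0.4 -0.2] open 0.0603
```

View pics/s1.png

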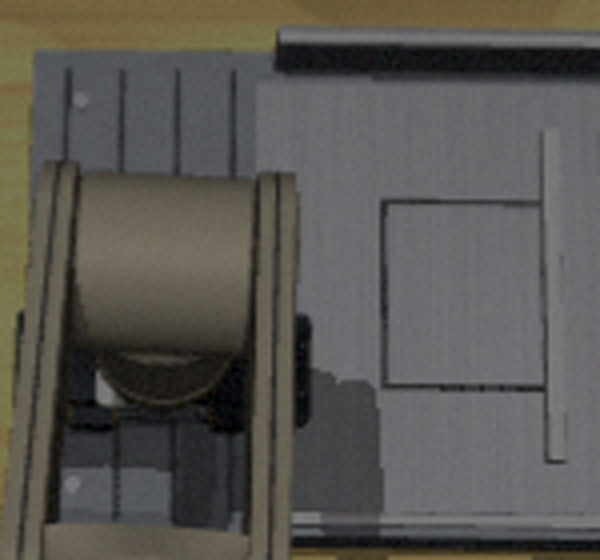

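View pics/s2.png

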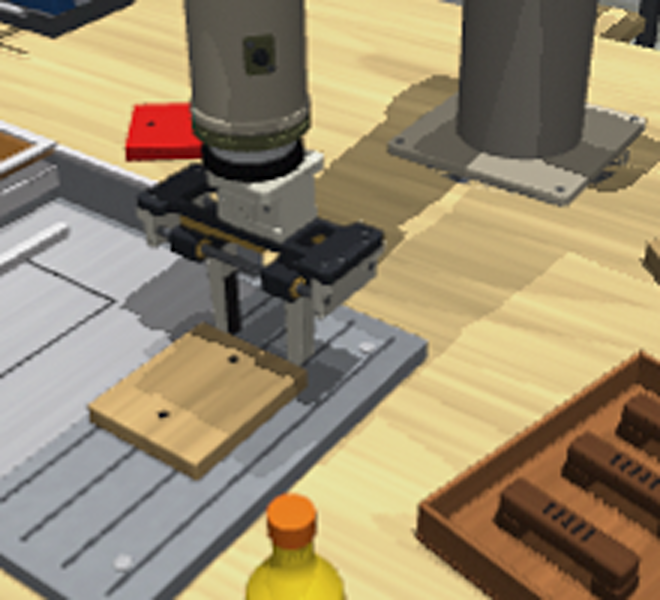

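Emit:
jog_arm:
  commands: [-0.3,0,-0.003,0,0,-0.3,0,-0.003,0,0,-0.3,0,-0.002,0,0,-0.3,0,0,0,0,-0.3,0,0,0,0,-0.3,0,0.01,0,0,-0.3,0,0.02,0,0,-0.3,0,0.03,-0.02,0,-0.3,0,0.03,-0.03,0,-0.3,0,0.03,-0.03,0,-0.3,0,0.03,-0.03,0,-0.3,0,0.03,-0.03,0,-0.3,0,0,0,0]

```text
t: 36.95
tool_pos: [0.3218, 0.0257, 0.1753]
orientation: [-2.187, 2.241, -0.019]
force: [1.9, -0.3, -0.2]
opening: 0.0608
```

```bash
python3 - <<'E'
from seg import *
s=robot.read_state(); print(inv(ENG,[s["tool_pos"]]),s["force"]); delta(s["tool_pos"],-1.16)
p=cam("top"); crop(p,"t1",290,90,440,230,4); front(p,(302,120,366,195))
E
```

```text
[[-0.25056091  0.07981665  0.17533477]] [ 1.88336428 -0.31742677 -0.17387779]
t 36.95 pos [0.3218 0.0257 0.1753] head -91.38 shift [0. 0. 0.] turn 89.78 q6 1.52 F [ 1.9 -0.3 -0.2] open 0.0608
front world [ 0.574   0.0181 -0.0223] iou 0.973 eng [0.0018 0.0773 0.029 ] ang -0.0021 area 1818
```

View pics/t1.png

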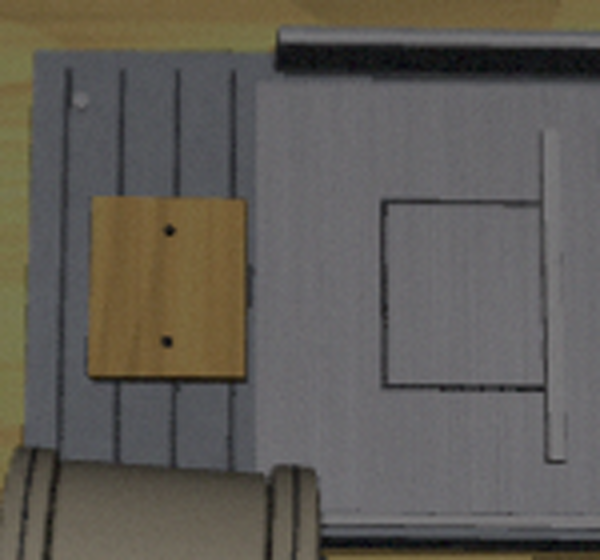

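Emit:
jog_arm:
  commands: [-0.75,0,0,0,-7,-0.75,0,0,0,-7,-0.75,0,0,0,-7,-0.75,0,0,0,-7,-0.75,0,0,0,-7,-0.75,0,0,0,-7,-0.75,0,0,0,-7,-0.75,0,0,0,-7,-0.75,0,0,0,-7,-0.75,0,0,0,-7,-0.75,0,0,0,-7,-0.75,0,0,0,-7,-0.75,0,0,0,-6,-0.75,0,0,0,0,-0.75,0,0,0,0]

```text
t: 38.25
tool_pos: [0.3205, 0.0258, 0.1661]
orientation: [-3.141, 0.044, 0.003]
force: [0.7, -0.6, -0.9]
opening: 0.0814
```

```bash
python3 - <<'E'
from seg import *
w=T(ENG,[[.002,.163,.1]])[0]; print(w); delta(w,-1.16)
E
```

```text
[0.57596197 0.10375635 0.1       ]
t 38.25 pos [0.3205 0.0258 0.1661] head -1.6 shift [ 0.2533 -0.0851  0.0656] turn -0.44 q6 -0.05 F [ 0.7 -0.6 -0.9] open 0.0814
```

Emit:
jog_arm:
  commands: [-0.75,0.0253,-0.0085,0.0065,0,-0.75,0.0253,-0.0085,0.0065,0,-0.75,0.0253,-0.0085,0.0065,0,-0.75,0.0253,-0.0085,0.0065,0,-0.75,0.0253,-0.0085,0.0065,0,-0.75,0.0253,-0.0085,0.0065,0,-0.75,0.0253,-0.0085,0.0065,0,-0.75,0.0253,-0.0085,0.0065,0,-0.75,0.0253,-0.0085,0.0065,0,-0.75,0.0253,-0.0085,0.0065,0,-0.75,0,0,0,-0.4,-0.75,0,0,0,0]

```text
t: 39.25
tool_pos: [0.5753, 0.1047, 0.0995]
orientation: [3.141, -0.031, -0.006]
force: [-0.6, 0.3, -0.2]
opening: 0.0814
```

```bash
python3 - <<'E'
from seg import *
w=T(ENG,[[.002,.163,.028]])[0]; print(w); delta(w,-1.16)
q=cam("scene"); crop(q,"u2",200,150,440,350,3)
E
```

```text
[0.57596197 0.10375635 0.028     ]
t 39.25 pos [0.5753 0.1047 0.0995] head -1.14 shift [0.0009 0.0009 0.0715] turn 0.02 q6 0.11 F [-0.6  0.3 -0.2] open 0.0814
```

View pics/u2.png

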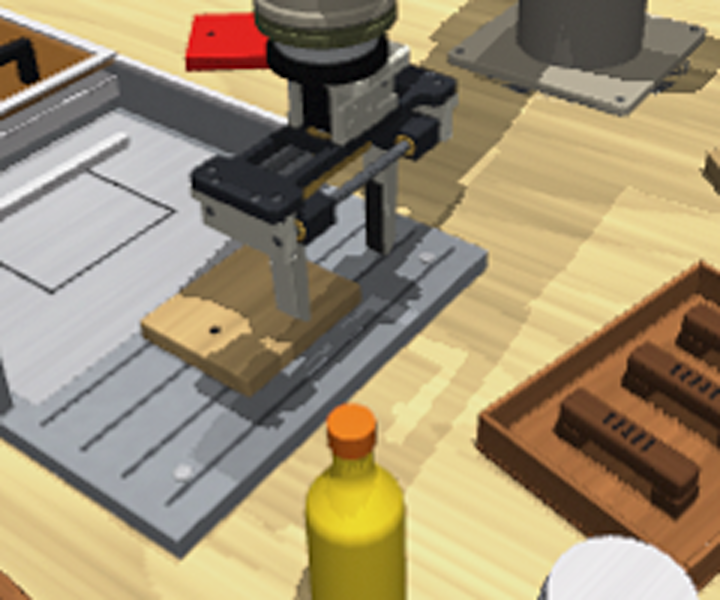

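Emit:
jog_arm:
  commands: [-0.75,0.001,0,0.025,0,-0.75,0,0,0.025,0,-0.75,0,0,0.015,0,-0.75,0,0,0.006,0,-0.75,0,0,0,0,-0.75,0,0.006,0,0,-0.75,0,0.006,0,0,-0.75,0,0.006,0,0,-0.75,0,0.006,0,0,-0.75,0,0.01,0,0,-0.75,0,0.01,0,0,-0.75,0,0.01,0,0,-0.75,0,0.01,0,0,-0.75,0,0.01,0,0,-0.75,0,0.006,0,0,-0.75,0,0.003,0,0,-0.75,0,0,0,0]

```text
t: 40.72
tool_pos: [0.575, 0.0205, 0.0308]
orientation: [3.141, -0.029, -0.001]
force: [-1.0, -0.3, -0.3]
opening: 0.0814
```

```bash
python3 - <<'E'
from seg import *
s=robot.read_state(); print(inv(ENG,[s["tool_pos"]])); delta(s["tool_pos"],-1.16)
q=cam("scene"); crop(q,"v2",180,130,420,330,3)
E
```

```text
[[0.00276487 0.07971825 0.03075339]]
t 40.72 pos [0.575  0.0205 0.0308] head -1.06 shift [0. 0. 0.] turn 0.1 q6 -0.03 F [-1.  -0.3 -0.3] open 0.0814
```

View pics/v2.png

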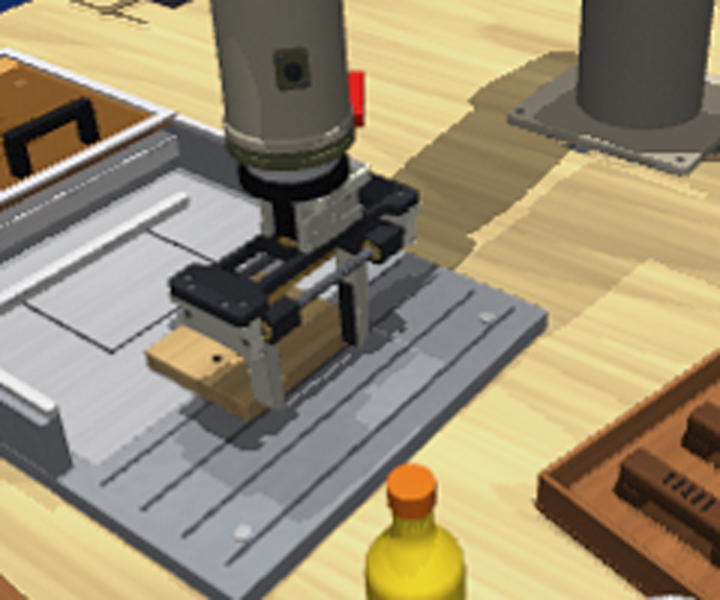

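Emit:
jog_arm:
  commands: [-0.75,0,0.005,0.002,0.1,-0.75,0,0.01,0,0,-0.75,0,0.01,0,0,-0.75,0,0.01,0,0,-0.75,0,0.01,0,0,-0.75,0,0.01,0,0,-0.75,0,0.01,0,0,-0.75,0,0.01,0,0,-0.75,0,0.01,0,0,-0.75,0,0.01,0,0,-0.75,0,0.01,0,0,-0.75,0,0.01,0,0,-0.75,0,0.01,0,0,-0.75,0,0.005,0,0,-0.75,0,0.003,0,0,-0.75,0,0,0,0,-0.75,0,0,0,0]

```text
t: 42.18
tool_pos: [0.5728, -0.1115, 0.0291]
orientation: [3.141, -0.031, 0.0]
force: [-0.4, 0.4, -0.6]
opening: 0.0811
```

```bash
python3 - <<'E'
from seg import *
s=robot.read_state(); print(inv(ENG,[s["tool_pos"]])); delta(s["tool_pos"],-1.16)
p=cam("top"); crop(p,"w1",330,90,480,230,4); q=cam("scene"); crop(q,"w2",130,130,370,330,3)
E
```

```text
[[ 0.00318382 -0.05231825  0.02908061]]
t 42.18 pos [ 0.5728 -0.1115  0.0291] head -1.12 shift [0. 0. 0.] turn 0.04 q6 -0.26 F [-0.4  0.4 -0.6] open 0.0811
```

View pics/w1.png

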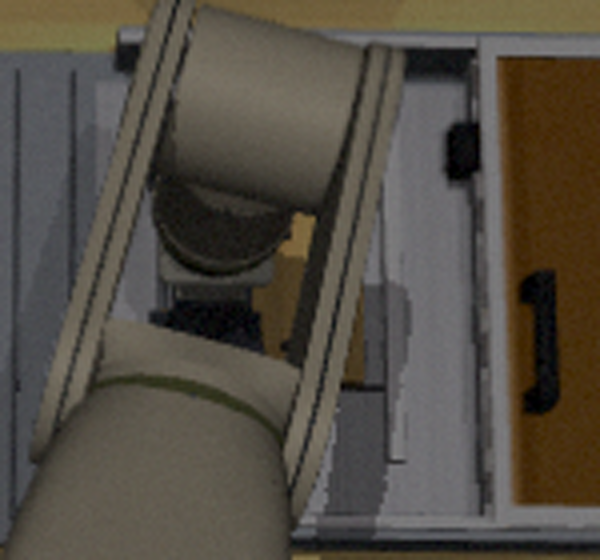

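View pics/w2.png

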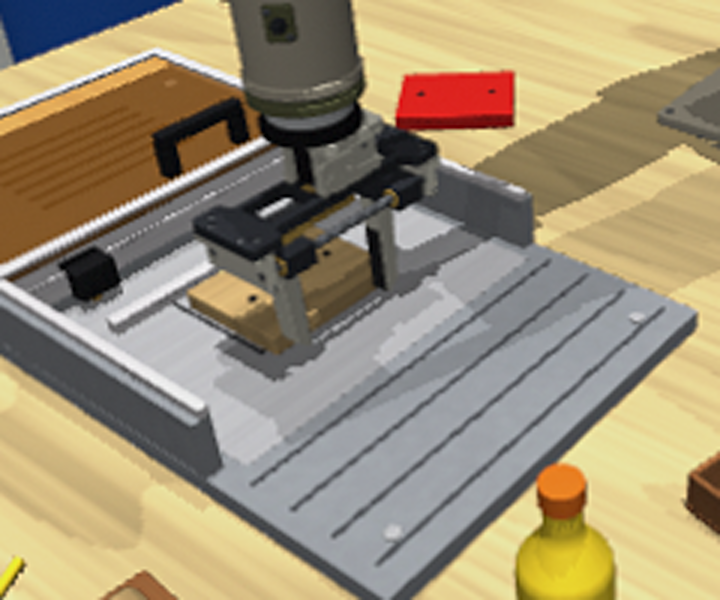

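Emit:
jog_arm:
  commands: [-0.75,0,0.005,0,0,-0.75,0,0.005,0,0,-0.75,0,0.004,0,0,-0.75,0,0.002,0,0,-0.75,0,0,0,0,-0.75,0,0,0,0]

```text
t: 42.78
tool_pos: [0.5724, -0.1278, 0.029]
orientation: [3.141, -0.031, 0.0]
force: [-0.6, 0.4, 0.9]
opening: 0.081
```

Emit:
jog_arm:
  commands: [-0.75,0,0.001,0,0,-0.75,0,0.001,0,0,-0.75,0,0,0,0]

```text
t: 43.03
tool_pos: [0.5724, -0.1291, 0.029]
orientation: [-3.141, 0.03, -0.0]
force: [0.7, 2.3, -0.4]
opening: 0.081
```

Emit:
jog_arm:
  commands: [-0.75,0,0.001,0,0,-0.75,0,0.001,0,0,-0.75,0,0,0,0]

```text
t: 43.28
tool_pos: [0.5724, -0.1293, 0.029]
orientation: [-3.138, 0.03, 0.0]
force: [1.1, 11.2, 3.6]
opening: 0.0815
```

Emit:
jog_arm:
  commands: [-0.75,0,-0.004,0,0,-0.75,0,-0.015,0,0,-0.75,0,-0.02,-0.01,0,-0.75,0,-0.01,-0.03,0,-0.75,0,0,-0.03,0,-0.75,0,0,-0.03,0,-0.75,0,0,-0.03,0,-0.5,-0.03,0,0,0,-0.5,-0.03,0,0,0,-0.5,-0.03,0,0,0,-0.5,-0.03,0,0,0,-0.5,-0.03,0,0,0,-0.5,-0.02,0,0,0,-0.5,0,0,0,0]

```text
t: 44.45
tool_pos: [0.4004, -0.0785, 0.1585]
orientation: [3.141, -0.031, -0.002]
force: [0.4, 0.5, 1.2]
opening: 0.0699
```

```bash
python3 - <<'E'
from seg import *
delta([.5,-.3,.2],-91)
p=cam("top"); crop(p,"x1",330,90,480,230,4); x=front(p,(370,120,433,195))
q=cam("scene"); crop(q,"x2",130,130,370,330,3)
E
```

```text
t 44.45 pos [ 0.4004 -0.0785  0.1585] head -1.12 shift [ 0.1039  0.2195 -0.0416] turn 89.88 q6 -0.3 F [0.4 0.5 1.2] open 0.0699
front world [ 0.616  -0.1936 -0.0298] iou 0.519 eng [ 0.048  -0.1335  0.029 ] ang -0.0096 area 963
```

View pics/x1.png

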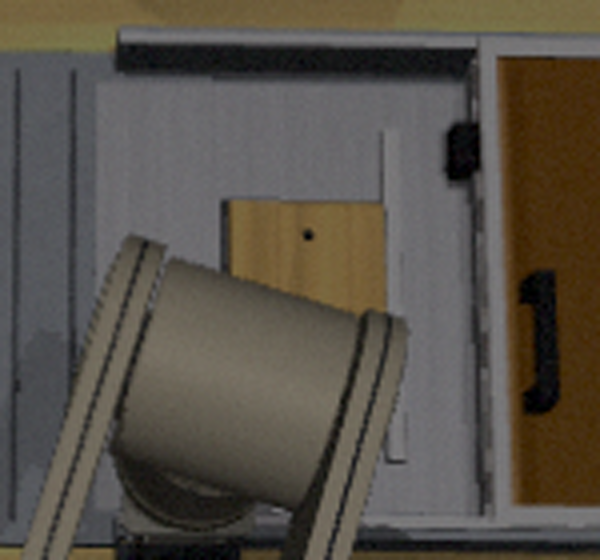

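View pics/x2.png

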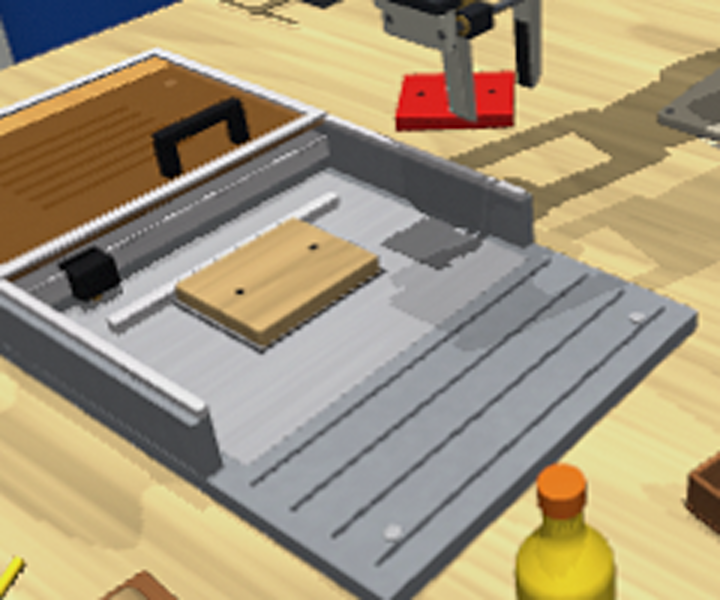

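Emit:
jog_arm:
  commands: [0,0,0,-0.004,7,0,0,0,-0.004,7,0,0,0,-0.004,7,0,0,0,-0.004,7,0,0,0,-0.004,7,0,0,0,-0.004,7,0,0,0,-0.004,7,0,0,0,-0.004,7,0,0,0,-0.004,7,0,0,0,-0.004,7,0,0,0,0,7,0,0,0,0,7,0,0,0,0,6,0,0,0,0,0,0,0,0,0,0]

```text
t: 45.8
tool_pos: [0.404, -0.079, 0.199]
orientation: [2.204, -2.239, 0.0]
force: [-0.3, 0.1, 0.2]
opening: 0.0468
```

```bash
python3 - <<'E'
from seg import *
delta([.512,-.338,.2],-91.3)
E
```

```text
t 45.8 pos [ 0.404 -0.079  0.199] head -90.89 shift [ 0.2572 -0.1121 -0.0009] turn 0.41 q6 1.27 F [-0.3  0.1  0.2] open 0.0468
```

Emit:
jog_arm:
  commands: [0,0.0234,-0.0102,0,0,0,0.0234,-0.0102,0,0,0,0.0234,-0.0102,0,0,0,0.0234,-0.0102,0,0,0,0.0234,-0.0102,0,0,0,0.0234,-0.0102,0,0,0,0.0234,-0.0102,0,0,0,0.0234,-0.0102,0,0,0,0.0234,-0.0102,0,0,0,0.0234,-0.0102,0,0,0,0.0234,-0.0102,0,0,0,0,0,0,0.4,0,0,0,0,0,0,0,0,0,0]

```text
t: 46.97
tool_pos: [0.5105, -0.3381, 0.1984]
orientation: [-2.194, 2.248, 0.002]
force: [0.7, 0.2, 0.6]
opening: 0.0463
```

```bash
python3 - <<'E'
from seg import *
delta([.512,-.3375,.1],-91.16)
p=cam("top"); crop(p,"y1",330,90,480,230,4); x=front(p,(370,120,433,195))
q=cam("scene"); crop(q,"y2",130,90,370,290,3)
E
```

```text
t 46.97 pos [ 0.5105 -0.3381  0.1984] head -91.39 shift [-0.0006 -0.0016  0.0984] turn -0.23 q6 0.93 F [0.7 0.2 0.6] open 0.0463
front world [ 0.5697 -0.1916 -0.0055] iou 0.959 eng [ 0.0017 -0.1324  0.029 ] ang 0.0147 area 1804
```

View pics/y1.png

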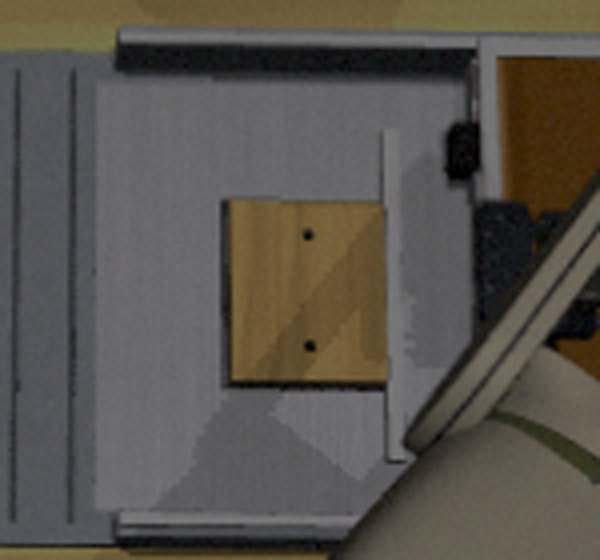

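View pics/y2.png

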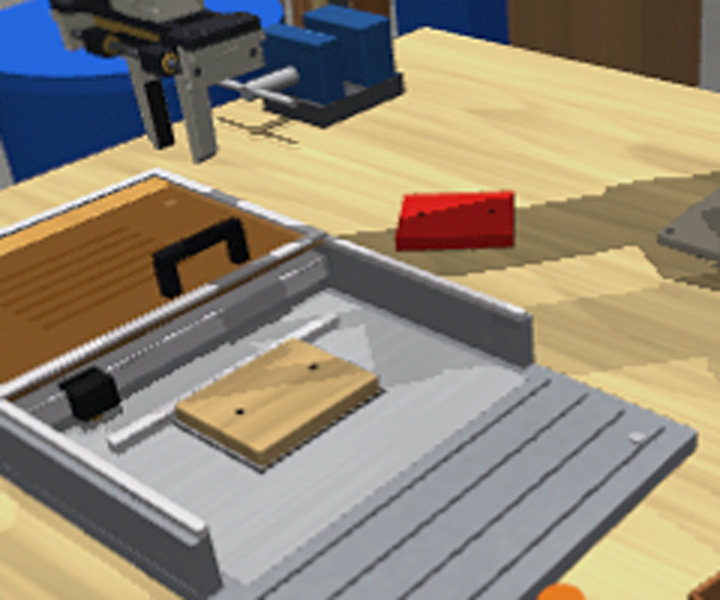

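Emit:
jog_arm:
  commands: [0,0,-0.001,0.025,0,0,0,0,0.025,0,0,0,0,0.025,0,0,0,0,0.015,0,0,0,0,0.008,0,0,0,0,0,0,0,0,0,0,0,1,0,0,0,0,1,0,0,0,0,1,0,0,0,0,1,0,0,0,0,1,0,0,0,0,1,0,0,0,0,1,0,0,0,0,1,0,0,0,0,1,0,0,0,0]

```text
t: 48.4
tool_pos: [0.5118, -0.3372, 0.1015]
orientation: [-2.192, 2.248, 0.003]
force: [-1.6, 7.9, 6.0]
opening: 0.0138
```

```bash
python3 - <<'E'
from seg import *
s=robot.read_state();print(inv(ENG,[s["tool_pos"]]))
delta(T(ENG,[[inv(ENG,[s["tool_pos"]])[0,0],-.03,.1]])[0],-91.16)
E
```

```text
[[-0.0532547  -0.27911264  0.10149605]]
t 48.4 pos [ 0.5118 -0.3372  0.1015] head -91.46 shift [-0.2491  0.0013  0.0021] turn -0.3 q6 0.93 F [-1.6  7.9  6. ] open 0.0138
```

Emit:
jog_arm:
  commands: [1,-0.01,0,0,-0.3,1,-0.02,0,0,0,1,-0.02,0,0,0,1,-0.02,0,0,0,1,-0.02,0,0,0,1,-0.02,0,0,0,1,-0.02,0,0,0,1,-0.02,0,0,0,1,-0.02,0,0,0,1,-0.02,0,0,0,1,-0.02,0,0,0,1,-0.015,0,0,0,1,-0.01,0,0,0,1,-0.005,0,0,0,1,0,0,0,0,1,0,0,0,0]

```text
t: 49.73
tool_pos: [0.5167, -0.0982, 0.1015]
orientation: [-2.198, 2.244, 0.0]
force: [-2.9, 1.7, 6.5]
opening: 0.0136
```

```bash
python3 - <<'E'
from seg import *
s=robot.read_state();print(inv(ENG,[s["tool_pos"]]))
delta(T(ENG,[[inv(ENG,[s["tool_pos"]])[0,0],-.03,.1]])[0],-91.16)
E
```

```text
[[-0.05319641 -0.04015141  0.10146851]]
t 49.73 pos [ 0.5167 -0.0982  0.1015] head -91.17 shift [-0.0102  0.      0.0015] turn -0.01 q6 1.31 F [-2.9  1.7  6.5] open 0.0136
```

Emit:
jog_arm:
  commands: [1,-0.004,0,0,0,1,-0.003,0,0,0,1,-0.002,0,0,0,1,0,0,0,0]

```text
t: 50.07
tool_pos: [0.5168, -0.0901, 0.1015]
orientation: [2.198, -2.245, 0.0]
force: [-2.9, 0.3, 6.0]
opening: 0.0138
```

Emit:
jog_arm:
  commands: [1,-0.001,0,0,0,1,-0.001,0,0,0,1,0,0,0,0]

```text
t: 50.32
tool_pos: [0.5169, -0.0884, 0.1015]
orientation: [2.197, -2.245, 0.001]
force: [-3.6, -1.5, 5.4]
opening: 0.0138
```

Emit:
jog_arm:
  commands: [1,-0.001,0,0,0,1,-0.001,0,0,0,1,0,0,0,0]

```text
t: 50.57
tool_pos: [0.5169, -0.0872, 0.1015]
orientation: [2.196, -2.245, 0.002]
force: [-3.1, -4.2, 5.6]
opening: 0.0135
```

Emit:
jog_arm:
  commands: [1,-0.001,0,0,0,1,-0.001,0,0,0,1,0,0,0,0]

```text
t: 50.82
tool_pos: [0.5169, -0.0871, 0.1015]
orientation: [2.194, -2.244, 0.006]
force: [-2.4, -13.4, 2.2]
opening: 0.0136
```

Emit:
jog_arm:
  commands: [1,0.001,0,0,0,0,0,0,0,0,0,0,0,0,0,0,0,0,0,0,0,0,0,0,0,0,0,0,0,0,0,0,0,0,0,0,0,0,-0.02,0,0,0,0,-0.03,0,0,0,0,-0.03,0,0,0,0,-0.03,0,0,0,0.03,0,0,0,0,0.03,0,0,0,0,0.03,0,0,0,0,0.03,0,0,0,0,0.03,0,0,0,0,0.03,0,0,0,0,0.02,0,0,0,0,0,0,0]

```text
t: 52.4
tool_pos: [0.3148, -0.0804, 0.2112]
orientation: [2.197, -2.245, 0.002]
force: [0.2, 1.1, -0.0]
opening: 0.0463
```

```bash
python3 - <<'E'
from seg import *
delta([.5,-.3,.2],-91)
p=cam("top"); crop(p,"z1",170,90,480,240,2.5); q=cam("scene","z2")
h=proj(p,T(ENG,[[.16,0,.082],[-.16,0,.082],[-.16,-.27,.082]])); print("win edge expected (px crop)",(h-[170,90])*2.5)
for c in(p,q): print(pin("glue_c",c,1),pin("tin_c",c,1))
for x,s,a in findpulls(p,.005,(180,150,262,250),100): print(x.round(3),round(s,2),inv(TRAY,[[x[0],x[1],0]]).round(3),a)
E
```

```text
t 52.4 pos [ 0.3148 -0.0804  0.2112] head -91.23 shift [ 0.2155 -0.1898  0.0114] turn -0.23 q6 1.18 F [ 0.2  1.1 -0. ] open 0.0463
win edge expected (px crop) [[475.69639002  29.16436193]
 [475.30499105 315.36658636]
 [728.53741905 318.39107911]]
[(0.63, array([253.7, 108.2]))] [(0.98, array([203.2, 122.2]))]
[(0.8, array([316.9, 324.4]))] []
[0.495 0.362 2.869] 0.11 [[0.016 0.043 0.   ]] 3671
```

View pics/z1.png

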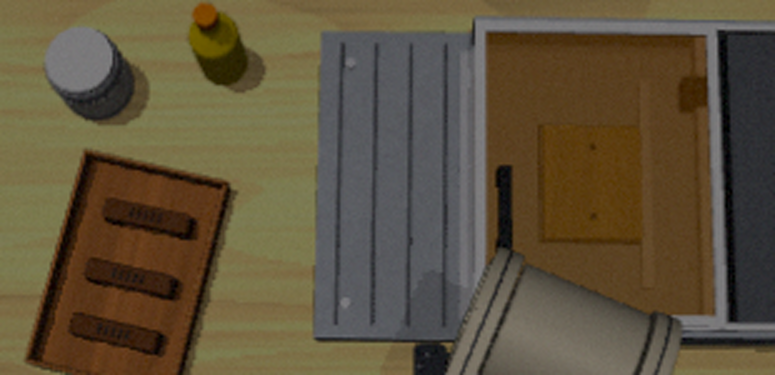

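View pics/z2.png

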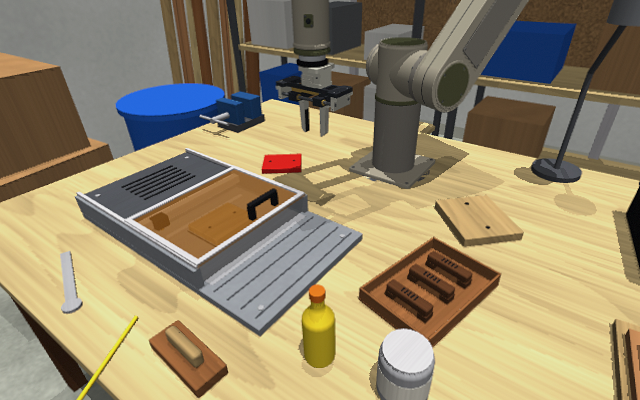

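```bash
python3 - <<'E'
from plant import robot
print(robot.close_job())
E
```

```text
the job is handed in; nothing more can be done
None
```

I finished every step and handed the job in at about 52 s of the 210 s. It gave no verdict.

- **Window opened:** I slid it open by its handle until it hit the stop at about 12 N (joint about 0.249 m). It started about 38 mm open, not fully shut.
- **Pulls:** I found three and laid them side by side on the tray floor; the last pictures show them all flat and let go. An automatic check of their poses in the tray failed, because brown on brown merged into one blob, so this rests on the pictures alone.
- **Drawer front:** It was knocked a few centimetres aside during the run, so I measured it again. I then pushed it sideways and along the bed with both fingers, never lifting it, until it met the stop strip at about 11 N.
- **Front's final pose:** The last numeric check, before I shut the window, gave x = +1.7 mm, y = -132 mm and 0.015 rad off square. The y value is 3 mm short of the flush -135 mm but within the limit. The pictures, including one through the closed window, show the front against the strip.
- **Window shut:** I slid it back 0.250 m to its stop at about 13 N. Its front edge is within about 1 mm of the expected shut position in the picture.
- **Left alone:** The glue bottle and tin look unmoved, and the arm ended clear of everything.

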